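Load the biscuit printer, gauge the sandwich biscuit and start the run

TASK

Get the biscuit printer going: drop every biscuit from the marble slab flat into a pocket of its own in the printer's pulled-out tray, any pocket will do. When all are loaded, take the height gauge first on the steel setting pad at the tray's front end and then on the thick sandwich biscuit: each time slide the tray until that spot is centred under the gauge, press the gauge knob right down so that its sprung foot bears on it, hold it for a second and let it spring back up. Then push the tray in to its stop and, once it is home, press the start button, leaving the other kitchenware where it is.

Things in the scene. Friction and masses are not known exactly. Their poses are not given: they have to be found in the camera images.
- sandwich: the thick sandwich biscuit: two round biscuits with pale cream between, disc 44 mm across and 28 mm thick, firm; starts flat on the marble slab (top 10 mm above the counter). Origin at its very centre (14 mm above its underside), z along its axis. Always present.
- round1: plain round biscuit, firm disc 44 mm across and 20 mm thick, one of up to four alike. It starts lying flat on the marble slab nearest the robot (140 x 380 mm, 10 mm thick, fixed). Origin at its very centre (10 mm above its underside), z along its axis. May be absent.
- round2: plain round biscuit, firm disc 44 mm across and 20 mm thick, one of up to four alike. It starts lying flat on the marble slab nearest the robot (140 x 380 mm, 10 mm thick, fixed). Origin at its very centre (10 mm above its underside), z along its axis. May be absent.
- round3: plain round biscuit, firm disc 44 mm across and 20 mm thick, one of up to four alike. It starts lying flat on the marble slab nearest the robot (140 x 380 mm, 10 mm thick, fixed). Origin at its very centre (10 mm above its underside), z along its axis. May be absent.
- round4: plain round biscuit, firm disc 44 mm across and 20 mm thick, one of up to four alike. It starts lying flat on the marble slab nearest the robot (140 x 380 mm, 10 mm thick, fixed). Origin at its very centre (10 mm above its underside), z along its axis. May be absent.
- printer: fixed white printer. Origin on the counter, on the tray's centre line; y points along the slide into the machine, x across (about world x). Hood 300 mm wide, y = 110 to 510, 200 mm high, clear-covered; mouth 130 wide, 85 high. Before it a bed 100 wide, 10 high, from y = -330, carries the tray. Gauge head over the bed on the hood's front: 40 mm wide at x = 0, y = 40 to 110, z = 100 to 135.
- tray (a joint): how far the tray is pushed in: 0 fully out, 0.36 m at the stop fully in. Slides along the printer's +y with about 2 N of friction and stays where left. Starts nearly out.
- pocket1 (a point): centre of the mouth of pocket 1 of the tray, at the tray's top face (34 mm above the counter); pocket 1 is nearest the machine. Round pockets 48 mm across, 8 mm deep, flat floor, in one row 55 mm apart along the slide, in the white tray 80 mm wide. Moves with the tray; z up.
- pocket2 (a point): centre of the mouth of pocket 2 of the tray, at the tray's top face (34 mm above the counter); pocket 1 is nearest the machine. Round pockets 48 mm across, 8 mm deep, flat floor, in one row 55 mm apart along the slide, in the white tray 80 mm wide. Moves with the tray; z up.
- pocket3 (a point): centre of the mouth of pocket 3 of the tray, at the tray's top face (34 mm above the counter); pocket 1 is nearest the machine. Round pockets 48 mm across, 8 mm deep, flat floor, in one row 55 mm apart along the slide, in the white tray 80 mm wide. Moves with the tray; z up.
- pocket4 (a point): centre of the mouth of pocket 4 of the tray, at the tray's top face (34 mm above the counter); pocket 1 is nearest the machine. Round pockets 48 mm across, 8 mm deep, flat floor, in one row 55 mm apart along the slide, in the white tray 80 mm wide. Moves with the tray; z up.
- pocket5 (a point): centre of the mouth of pocket 5 of the tray, at the tray's top face (34 mm above the counter); pocket 1 is nearest the machine. Round pockets 48 mm across, 8 mm deep, flat floor, in one row 55 mm apart along the slide, in the white tray 80 mm wide. Moves with the tray; z up.
- tray_grip (a point): top centre of the tray's grip: an upright black round post 18 mm across and 30 mm tall, top 58 mm above the counter, standing on an aluminium lug at the tray's rear end, 85 mm off its centre line on the robot's side (-x of the printer); its foot is at 28 mm. Moves with the tray.
- pad_top (a point): centre of the top face of the tray's setting pad: an upright steel cylinder 24 mm across standing 16 mm above the tray's top face (top 50 mm above the counter) at the end nearest the machine, 48 mm from the centre of pocket 1. Moves with the tray.
- gauge (a joint): stroke of the gauge's plunger: 0 up, 0.026 m pressed right down. Sprung up: pressing takes 3 N at first, 5 N at the bottom, plus the foot's own spring; returns by itself when let go.
- gauge_knob (a point): centre of the top face of the gauge's black round push knob, 32 mm across, 200 mm above the counter when up; press it straight down. Moves with the plunger.
- gauge_foot (a joint): how far the sprung foot is pushed back up into the plunger: 0 hanging free, up to 0.012 m; spring 0.8 N at 0 and 0.4 N more per mm. Foot travel = gauge - gauge_foot, so a gauged seated biscuit's thickness = 44 mm - that. The foot meets the sandwich biscuit at 16 mm of stroke, the pad at 20 mm (reads 24 mm), a plain biscuit at 24 mm, so even a full stroke is gentle.
- foot_face (a point): centre of the underside of the gauge's foot, a steel disc 22 mm across, 70 mm above the counter when up, at x = 0, y = 63 mm of the printer. The pad, then the biscuit, has to be centred under it.
- start_top (a point): centre of the top of the start button, a 28 mm round cap on a small housing on top of the printer's hood, on the robot's side; about 220 mm above the counter.
- start (a joint): travel of the start button: 0 up, 0.006 m fully down (5 N); springs back.
- bowl: upturned stoneware bowl 150 mm across, 70 mm high; leave alone. Origin under its centre.
- ramekin: white ramekin 72 mm across, 42 mm high; leave alone. Origin under its centre.
- dredger: steel sugar dredger 60 mm across, 85 mm high; leave alone. Origin under its centre.
- palette: spatula 260 mm long lying beyond the bed; leave alone.
Not all that is in view belongs to the job. Leave any black look-alike of the sandwich alone. What is shaped like the round3 but yellow is not meant.

How it is judged (in metres and radians):
On the way, in this order (a step that is already met when the one before it is completed fails the run):
1. every biscuit lies flat in a pocket of the tray (x of sandwich in the frame of pocket3 between -0.005 and 0.005 m and y of sandwich in the frame of pocket3 between -0.115 and 0.115 m and z of sandwich in the frame of pocket3 between -0.004 and 0.009 m and angle between the z axis of each of sandwich, round1, round2, round3, round4 and the z axis of pocket3, either way round below 0.12 rad and x of round1 in the frame of pocket3 between -0.005 and 0.005 m and y of round1 in the frame of pocket3 between -0.115 and 0.115 m and z of round1 in the frame of pocket3 between -0.004 and 0.005 m and x of round2 in the frame of pocket3 between -0.005 and 0.005 m and y of round2 in the frame of pocket3 between -0.115 and 0.115 m and z of round2 in the frame of pocket3 between -0.004 and 0.005 m and x of round3 in the frame of pocket3 between -0.005 and 0.005 m and y of round3 in the frame of pocket3 between -0.115 and 0.115 m and z of round3 in the frame of pocket3 between -0.004 and 0.005 m and x of round4 in the frame of pocket3 between -0.005 and 0.005 m and y of round4 in the frame of pocket3 between -0.115 and 0.115 m and z of round4 in the frame of pocket3 between -0.004 and 0.005 m), for 0.2 s.
2. the gauge foot bears on the setting pad, centred within 10 mm (value of joint gauge_foot above 0.0015 m and horizontal distance between pad_top and foot_face below 0.01 m), for 0.5 s.
3. the gauge foot bears on the sandwich biscuit, centred within 10 mm, in its pocket (value of joint gauge_foot above 0.0015 m and horizontal distance between sandwich and foot_face below 0.01 m and x of sandwich in the frame of pocket3 between -0.005 and 0.005 m and y of sandwich in the frame of pocket3 between -0.115 and 0.115 m and z of sandwich in the frame of pocket3 between -0.004 and 0.009 m and angle between the z axis of sandwich and the z axis of pocket3, either way round below 0.12 rad), for 0.5 s.
4. the gauge is up again and the loaded tray is at its inner stop (all of step 1 and value of joint tray above 0.352 m and value of joint gauge below 0.004 m), for 0.2 s.
5. the start button is pressed with the tray home (value of joint start above 0.004 m and value of joint tray above 0.352 m), for 0.05 s.
At the end, for the whole second after the job is handed in: every biscuit flat in a pocket of its own (within 3 mm of the pocket floor, on the row's line within 5 mm), tray at its inner stop (0.352 m or more), gauge up (under 4 mm), start button released, biscuits at rest (all of step 4 and value of joint start below 0.002 m and linear speed of each of sandwich, round1, round2, round3, round4 below 0.02 m/s); the robot touches nothing.
It fails at once if any of the bowl, ramekin, dredger or spatula is moved more than 3 cm (distance of any of bowl, ramekin, dredger, palette from where it was at the start of the episode above 0.03 m).
It fails at once if the start button is pressed with the tray out (value of joint start above 0.004 m and value of joint tray below 0.33 m).
Of round1, round2, round3, round4 only 2 to 4 are there at a start; the rules pass over those that are not, and their reading is None.
At some moment in a run one of sandwich, round1, round2, round3, round4 may be knocked a few centimetres aside while the robot is not near it.
Once in a run the grip may slacken for a moment while it holds something.
It also fails if it takes over 200 s, if anything falls off the work surface, if the arm or the gripper's body presses on something with over 40 N, if the wrist force passes 120 N, or if a joint passes its speed limit or range.

ROBOT

A 6-joint arm with a two-finger parallel gripper is mounted at the origin on the work surface. World frame = base frame: x ahead of the robot, y to its left, z up, the work surface at z = 0. Lengths are in m, angles in degrees, forces in N, time in s.
With the tool pointing down it reaches from about 0.4 to 0.825 m from the base axis. Payload 7 kg.
Tool frame: the origin (TCP) lies on the centre line of the jaws, within the pads' length; the fingertips stand 22 mm ahead of it and the grasp point (between the pads) lies 3 mm ahead of it (ctrl.finger_overhang is the distance from the TCP to the fingertips, in m); z points along the fingers, y is the line along which they close (so a half turn about z gives the same grasp; the last joint's range is limited). The gripper opens to 88 mm and grips with 3 to 60 N. Pads are 19 mm wide; open, the fingers measure 130 mm over their backs; the gripper's body (78 mm by 193 mm) begins 47 mm behind the grasp point.
Start: joints at [93.398, 20.546, 0.682, 0, -70.136, -16.507], TCP at [0.153, 0.657, 0.249] pointing down, gripper open.
Joint ranges: [-176.03, 176.03], [-82.01, 121.73], [-58.28, 71.71], [-173.87, 95.51], [-174.79, -0.11], [-173.66, 173.66]. Speed limits (degrees/s): [136.94, 136.94, 172.46, 180, 180, 180].

INTERFACE

Orientations are given as [roll, pitch, yaw] about the fixed x, y, z axes, in that order (R = Rz(yaw) Ry(pitch) Rx(roll)).
In Python, from plant import ctrl gives the robot as it stands. The module is installed in compiled form; this text tells all that it offers.
- The arm moves only by the shell command python3 -m creep 'ROWS'. ROWS is JSON, a list of rows, each an object with "grip": the closure, from 0 (fully open) to 1 (shut); "delta_pos": the shift along the tool's x, y, z scaled (see below), a list of three; "rotation": the turn, a rotation vector about the tool's x, y, z scaled (see below), a list of three. A call has 1 to 5 rows; each row is the pose to reach, as a shift and turn from the pose commanded when the call began, along the tool's axes at that moment; what a row does not reach only later rows make up. The controller multiplies each number of a shift by 10 cm and each number of a turn by pi/2 rad. A row lasts 1/10 s, in which the tool goes at most 50 mm and 8.59 degrees, less where a joint would pass 70% of its speed; a pose out of reach is approached as far as the arm can. A call with a number of a shift or a turn outside -1 to 1 is refused whole. A call with a gripper value outside its range is refused whole. The fingers move at their own pace and stop on an object; the grip force is fixed at half the most. Time passes only in rows, so rows that repeat a pose let the fingers close. It gives the time, the measured TCP pose, the force, the opening and the grip force at its end, in the units of the state.
- ctrl.get_obs(): the state, without advancing time (a new reading comes with each control period).
- ctrl.snapshot(name): name is "side" or "top"; returns a dict with "color" (480x640x3 uint8, red, green, blue), "intrinsics" (3x3 intrinsics, pixels), "R" (3x3) and "t" (3): a world point X has camera coordinates R X + t. Camera axes: x right, y down, z forward; pixel columns grow to the right and rows downward; lengths in m; the calibration is good to about 2 mm. A picture is of the moment at which its call begins. There is no depth.
- ctrl.close_job(): hands the job in; it is judged then, once.
The state is a dict: "clock": time; "joint_pos": joint angles; "qvel": joint speeds; "tau": joint torques, N m; "tool_pos": TCP position; "orientation": TCP orientation; "force": force on the tool from outside, world axes, zero at the start; "moment": the same for the moment, N m; "opening": finger opening in m; "gripper_force": force on a finger pad.
Only numpy, scipy, OpenCV 4.12 (cv2) and the standard library are available. Lean on these libraries where they do the work, as an engineer would, in place of code of your own. Each camera call takes 0.05 s, during which the arm holds its last target. There are 200 camera calls.

## Working session

There is one attempt and no reset: what is moved stays moved. The work goes in short steps, Python scripts to look and compute and a shell command to move; the robot and the scene stay as the last step left them, time stands still between calls to the robot, and variables do not carry over. Pictures are saved under pics/ and viewed, at most 14 in all, crops included, and the job is handed in when it is done.

```bash
mkdir -p pics
python3 - <<'E'
from plant import ctrl
import cv2,numpy as np
np.set_printoptions(precision=4,suppress=True)
for n in("top","side"):
    s=ctrl.snapshot(n); cv2.imwrite(f"pics/{n}0.png",s["color"][:,:,::-1]); print(n,s["intrinsics"],s["R"],s["t"])
print(ctrl.get_obs(), ctrl.finger_overhang)
E
```

```text
top [[498.801    0.     315.3611]
 [  0.     498.801  240.272 ]
 [  0.       0.       1.    ]] [[ 0.0237 -0.9995  0.0185]
 [-0.988  -0.0263 -0.1524]
 [ 0.1529 -0.0147 -0.9881]] [-0.0856  0.5791  1.0875]
side [[520.9004   0.     318.9286]
 [  0.     520.9004 234.2656]
 [  0.       0.       1.    ]] [[ 0.7356 -0.677  -0.0206]
 [-0.3898 -0.3983 -0.8303]
 [ 0.554   0.6189 -0.5569]] [-0.4388  0.3004  1.0098]
{'clock': 0.1, 'joint_pos': array([ 93.3987,  20.589 ,   0.6396,  -0.0172, -70.1378, -16.5057]), 'qvel': array([-0.0801, -0.0945,  0.1336,  0.2226,  0.0876, -0.0132]), 'tau': array([ -0.0012, -58.4164,  29.3754,   7.0155,   0.0102,  -0.0001]), 'tool_pos': array([0.153 , 0.657 , 0.2477]), 'orientation': array([179.9118,  -0.0093, -13.1129]), 'force': array([-0.1551,  0.8019, -0.4751]), 'moment': array([-0.034 ,  0.0005, -0.0129]), 'gripper_force': 0.0, 'opening': 0.08763393126426997} 0.022
```

View pics/top0.png

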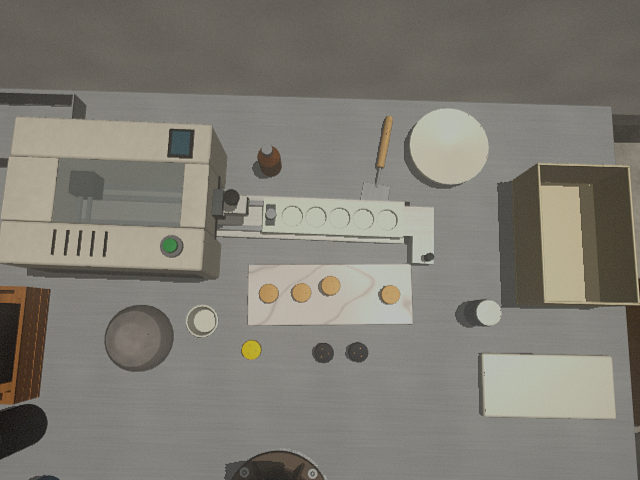

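View pics/side0.png

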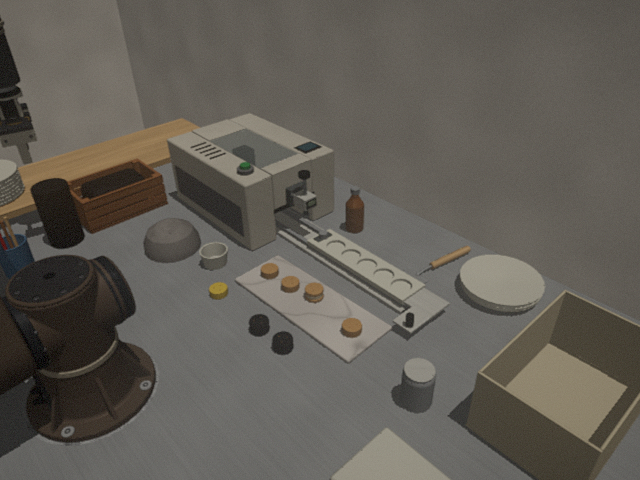

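Biscuits are at top-view px (269,293), (302,292), (390,295), with the sandwich at (330,286). The pockets run from (292,216) to (387,220), the pad is at (271,213) and the post at (429,257). The knob is near (232,197) and the button at (170,246).

```bash
cat > h.py <<'E'
from plant import ctrl
import cv2,numpy as np
np.set_printoptions(precision=4,suppress=True)
def snap(n,save=None):
    s=ctrl.snapshot(n)
    if save: cv2.imwrite(f"pics/{save}.png",s["color"][:,:,::-1])
    return s
def ray(s,uv):
    d=s["R"].T@np.linalg.solve(s["intrinsics"],[uv[0],uv[1],1.]); return -s["R"].T@s["t"],d
def onz(s,uv,z):
    c,d=ray(s,uv); return c+d*(z-c[2])/d[2]
def proj(s,X):
    p=s["intrinsics"]@(s["R"]@np.asarray(X)+s["t"]); return p[:2]/p[2]
def tri(s1,u1,s2,u2):
    A=[];b=[]
    for s,u in((s1,u1),(s2,u2)):
        c,d=ray(s,u); d=d/np.linalg.norm(d); P=np.eye(3)-np.outer(d,d); A.append(P); b.append(P@c)
    return np.linalg.lstsq(np.vstack(A),np.hstack(b),rcond=None)[0]
def blobs(img,lo,hi,amin=60):
    m=cv2.inRange(cv2.cvtColor(img,cv2.COLOR_RGB2HSV),np.array(lo),np.array(hi))
    n,_,st,c=cv2.connectedComponentsWithStats(m); return [(c[i].round(1).tolist(),st[i].tolist()) for i in range(1,n) if st[i][4]>=amin]
E
python3 - <<'E'
from h import *
t=snap("top");s=snap("side")
I=t["color"]
for p in((269,293),(330,286),(251,350)): print(cv2.cvtColor(I,cv2.COLOR_RGB2HSV)[p[1],p[0]])
for n,v in(("top",t),("side",s)):
    print(n)
    for c,st in blobs(v["color"],(8,90,90),(20,255,255),80): print(c,st, onz(v,c,.025))
    print("green",blobs(v["color"],(50,100,50),(85,255,255),30))
for n,v,(x,y,w,h),k in(("tA",t,(160,180,280,90),2.8),("sA",s,(220,140,240,200),3)):
    cv2.imwrite(f"pics/{n}.png",cv2.resize(v["color"][y:y+h,x:x+w,::-1],None,fx=k,fy=k,interpolation=cv2.INTER_CUBIC))
E
```

```text
[ 18 121 183]
[ 18 113 190]
[ 27 194 185]
top
[384.5, 141.2] [377, 116, 16, 51, 379] [ 0.8282 -0.231   0.025 ]
[273.4, 157.5] [266, 147, 14, 19, 136] [0.7799 0.0327 0.025 ]
[330.1, 285.2] [321, 276, 19, 19, 281] [ 0.4814 -0.1074  0.025 ]
[301.1, 292.2] [292, 283, 19, 19, 279] [ 0.4639 -0.0418  0.025 ]
[268.3, 293.0] [259, 284, 19, 19, 283] [0.4602 0.0326 0.025 ]
[389.9, 294.1] [381, 285, 19, 19, 278] [ 0.4645 -0.2442  0.025 ]
[13.0, 337.9] [0, 286, 27, 119, 1007] [0.3471 0.5945 0.025 ]
green [([169.4, 245.0], [163, 239, 14, 13, 145])]
side
[99.2, 161.1] [0, 119, 199, 127, 5319] [0.4182 0.9284 0.025 ]
[450.5, 256.2] [431, 246, 39, 22, 252] [ 0.8228 -0.2408  0.025 ]
[269.5, 269.0] [261, 263, 17, 16, 171] [0.4644 0.0344 0.025 ]
[290.4, 282.6] [282, 276, 17, 16, 198] [ 0.4674 -0.0416  0.025 ]
[313.9, 288.8] [305, 283, 18, 13, 190] [ 0.492 -0.097  0.025]
[352.1, 325.7] [342, 318, 20, 19, 254] [ 0.4687 -0.2435  0.025 ]
green [([244.8, 164.8], [240, 163, 10, 6, 39])]
```

View pics/tA.png

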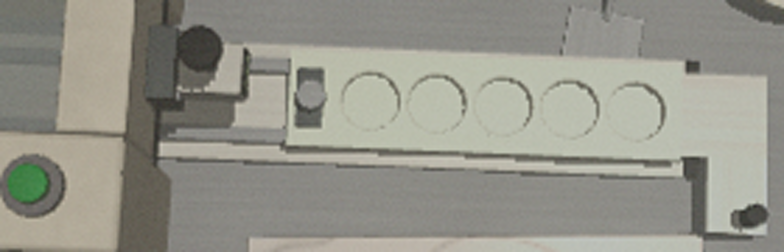

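View pics/sA.png

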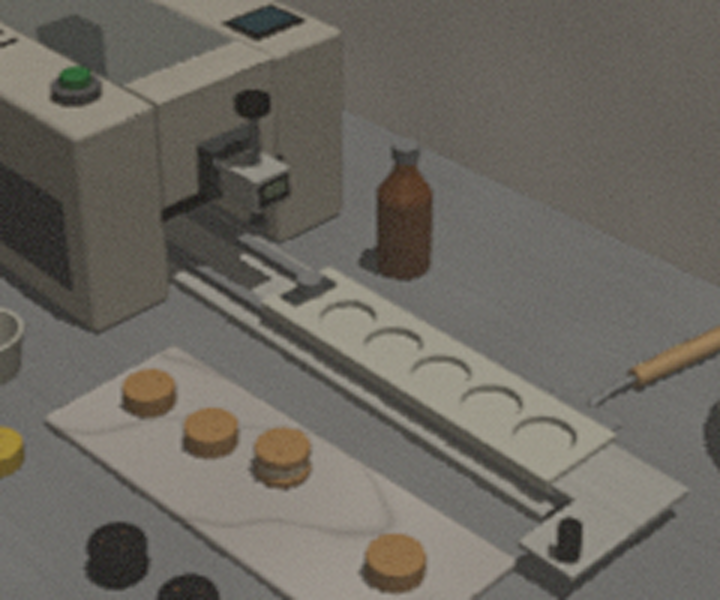

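Crop: pockets in the original image run from (292.5,216.1) to (387.1,220), the pad is at (271.4,213.9), the knob at (231.1,196.4) and the post top at about (429.6,256.4). The side view confirms the sandwich is the third biscuit.

Run:
```python
from h import *
t=snap("top");s=snap("side")
print("cam",-t["R"].T@t["t"],-s["R"].T@s["t"])
sc=lambda u,v:(220+u/3,140+v/3); tc=lambda u,v:(160+u/2.8,180+v/2.8)
tp=[tc(*p) for p in((371,101),(437,103),(503,106),(570,109),(636,112))]
P=np.array([onz(t,p,.034) for p in tp]);print("pockets top\n",P)
sp=[sc(*p) for p in((348,317),(394,345),(442,373),(493,403),(546,436))]
print("side\n",np.array([onz(s,p,.034) for p in sp]))
f=np.polyfit(P[:,1],P[:,0],1);print("slope deg",np.degrees(np.arctan(f[0])))
print("pad",onz(t,tc(312,95),.05)); print("post",onz(t,tc(758,213),.058),tri(t,tc(758,213),s,sc(571,524)))
print("knob",onz(t,tc(199,46),.2),onz(s,sc(253,101),.2)); 
print("button",onz(t,(169.4,245),.22),onz(s,(244.8,164.8),.22), tri(t,(169.4,245),s,(244.8,164.8)))
# bed edge line for yaw
for c in((268.3,293),(301.1,292.2),(389.9,294.1)): print("round",onz(t,c,.027))
print("sand",onz(t,(330.1,285.2),.033))
for c in((269.5,269),(290.4,282.6),(352.1,325.7)): print("side round",onz(s,c,.025))
```

```text
cam [ 0.4079 -0.0544  1.1645] [-0.1195 -0.8023  0.8027]
pockets top
 [[ 0.6379 -0.0171  0.034 ]
 [ 0.6377 -0.0716  0.034 ]
 [ 0.6367 -0.1261  0.034 ]
 [ 0.6357 -0.1815  0.034 ]
 [ 0.6347 -0.2362  0.034 ]]
side
 [[ 0.641  -0.0173  0.034 ]
 [ 0.6401 -0.073   0.034 ]
 [ 0.6405 -0.1271  0.034 ]
 [ 0.6406 -0.1817  0.034 ]
 [ 0.639  -0.237   0.034 ]]
slope deg 0.8910742615356675
pad [0.6383 0.0304 0.05  ]
post [ 0.5501 -0.3305  0.058 ] [ 0.5501 -0.33    0.0617]
knob [0.6404 0.1    0.2   ] [0.6392 0.0947 0.2   ]
button [0.5375 0.2091 0.22  ] [0.5395 0.2078 0.22  ] [0.5385 0.2083 0.2201]
round [0.4601 0.0325 0.027 ]
round [ 0.4638 -0.0418  0.027 ]
round [ 0.4644 -0.2439  0.027 ]
sand [ 0.4809 -0.1071  0.033 ]
side round [0.4644 0.0344 0.025 ]
side round [ 0.4674 -0.0416  0.025 ]
side round [ 0.4687 -0.2435  0.025 ]
```

```bash
cat >> h.py <<'E'
from scipy.spatial.transform import Rotation as Ro
def go(x,y,z,yaw=None):
    o=ctrl.get_obs(); R=Ro.from_euler("xyz",o["orientation"],degrees=True)
    d=R.inv().apply(np.array([x,y,z])-o["tool_pos"])*10
    w=(R.inv()*Ro.from_euler("xyz",[180,0,o["orientation"][2] if yaw is None else yaw],degrees=True)).as_rotvec()/(np.pi/2)
    print("pos",o["tool_pos"],"rpy",o["orientation"],"open",round(o["opening"],4),"t",o["clock"],"| delta",d.round(3),"rot",w.round(3))
E
python3 -m creep '[{"grip":0,"delta_pos":[0,0,-0.3],"rotation":[0,0,0.09]},{"grip":0,"delta_pos":[0,0,-0.3],"rotation":[0,0,0.18]},{"grip":0,"delta_pos":[0,0,-0.3],"rotation":[0,0,0.27]},{"grip":0,"delta_pos":[0,0,-0.3],"rotation":[0,0,0.36]},{"grip":0,"delta_pos":[0,0,-0.3],"rotation":[0,0,0.45]}]'
python3 -m creep '[{"grip":0,"delta_pos":[0,0,0],"rotation":[0,0,0.09]},{"grip":0,"delta_pos":[0,0,0],"rotation":[0,0,0.18]},{"grip":0,"delta_pos":[0,0,0],"rotation":[0,0,0.27]},{"grip":0,"delta_pos":[0,0,0],"rotation":[0,0,0.36]},{"grip":0,"delta_pos":[0,0,0],"rotation":[0,0,0.412]}]'
python3 -c "from h import*;go(.46,.0325,.12,-90.7)"
```

```text
clock: 0.8
tool_pos: [0.1531, 0.6573, 0.2785]
orientation: [180.0, -0.0, -53.9]
force: [-0.4, 0.7, -0.1]
opening: 0.0874
gripper_force: 0.0
clock: 1.3
tool_pos: [0.1531, 0.6573, 0.2784]
orientation: [180.0, -0.0, -91.0]
force: [0.8, -0.2, 0.3]
opening: 0.0877
gripper_force: 0.0
pos [0.1531 0.6573 0.2784] rpy [179.9975  -0.0146 -91.0001] open 0.0877 t 1.3 | delta [ 6.193 -3.178  1.586] rot [ 0.    -0.    -0.003]
```

```bash
python3 -m creep '[{"grip":0.25,"delta_pos":[0.45,-0.23,0],"rotation":[0,0,-0.003]},{"grip":0.25,"delta_pos":[0.89,-0.45,0],"rotation":[0,0,-0.003]}]' >/dev/null
python3 -m creep '[{"grip":0.25,"delta_pos":[0.45,-0.23,0],"rotation":[0,0,0]},{"grip":0.25,"delta_pos":[0.89,-0.45,0],"rotation":[0,0,0]}]' >/dev/null
python3 -m creep '[{"grip":0.25,"delta_pos":[0.45,-0.23,0],"rotation":[0,0,0]},{"grip":0.25,"delta_pos":[0.89,-0.45,0],"rotation":[0,0,0]}]' >/dev/null
python3 -m creep '[{"grip":0.25,"delta_pos":[0.45,-0.23,0],"rotation":[0,0,0]},{"grip":0.25,"delta_pos":[0.89,-0.45,0],"rotation":[0,0,0]}]' >/dev/null
python3 -m creep '[{"grip":0.25,"delta_pos":[0.45,-0.23,0],"rotation":[0,0,0]},{"grip":0.25,"delta_pos":[0.89,-0.45,0],"rotation":[0,0,0]}]' >/dev/null
python3 -m creep '[{"grip":0.25,"delta_pos":[0.45,-0.23,0],"rotation":[0,0,0]},{"grip":0.25,"delta_pos":[0.89,-0.45,0],"rotation":[0,0,0]},{"grip":0.25,"delta_pos":[0.89,-0.45,0],"rotation":[0,0,0]}]'
python3 -c "from h import*;go(.46,.0325,.12,-90.7)"
```

```text
clock: 2.6
tool_pos: [0.42, 0.1164, 0.2787]
orientation: [-180.0, -0.0, -90.8]
force: [0.6, 1.0, -0.4]
opening: 0.0656
gripper_force: 0.0
pos [0.42   0.1164 0.2787] rpy [-179.9941   -0.0291  -90.7975] open 0.0656 t 2.6 | delta [ 0.833 -0.411  1.587] rot [-0.    -0.    -0.001]
```

```bash
python3 -m creep '[{"grip":0.25,"delta_pos":[0.4,-0.2,0.4],"rotation":[0,0,0]},{"grip":0.25,"delta_pos":[0.83,-0.41,0.8],"rotation":[0,0,0]},{"grip":0.25,"delta_pos":[0.83,-0.41,0.8],"rotation":[0,0,0]}]' >/dev/null
python3 -m creep '[{"grip":0.25,"delta_pos":[0,0,0.4],"rotation":[0,0,0]},{"grip":0.25,"delta_pos":[0,0,0.79],"rotation":[0,0,0]},{"grip":0.25,"delta_pos":[0,0,0.79],"rotation":[0,0,0]},{"grip":0.25,"delta_pos":[0,0,0.79],"rotation":[0,0,0]}]'
python3 - <<'E'
from h import*
t=snap("top")
for c,st in blobs(t["color"],(8,90,90),(20,255,255),80): print(c,st, onz(t,c,.027))
s=snap("side","s1");cv2.imwrite("pics/s1c.png",cv2.resize(s["color"][180:360,200:400,::-1],None,fx=3,fy=3))
go(.461,.033,.039)
E
```

```text
clock: 3.3
tool_pos: [0.4593, 0.0381, 0.1201]
orientation: [179.9, -0.1, -90.4]
force: [0.4, -0.4, 0.3]
opening: 0.0655
gripper_force: 0.0
[384.6, 140.9] [377, 116, 16, 51, 369] [ 0.8282 -0.2309  0.027 ]
[269.4, 158.0] [258, 147, 22, 20, 239] [0.7777 0.042  0.027 ]
[330.1, 285.2] [321, 276, 19, 19, 282] [ 0.4813 -0.1073  0.027 ]
[301.1, 292.2] [292, 283, 19, 19, 280] [ 0.4638 -0.0418  0.027 ]
[389.9, 294.1] [381, 285, 19, 19, 275] [ 0.4644 -0.2439  0.027 ]
[13.0, 338.0] [0, 286, 27, 119, 1023] [0.347  0.5933 0.027 ]
[37.1, 322.7] [33, 288, 9, 80, 119] [0.3816 0.5441 0.027 ]
pos [0.4605 0.0388 0.1216] rpy [-179.842     0.0511  -90.3536] open 0.0659 t 3.4 | delta [ 0.058 -0.003  0.826] rot [-0.002  0.001 -0.   ]
```

View pics/s1c.png

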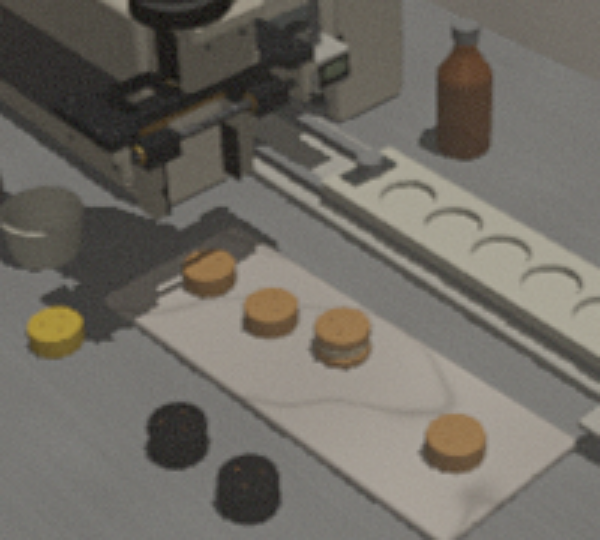

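The gripper is above the first round, which is still in place. Next is descend and grip.

```bash
python3 -m creep '[{"grip":0.25,"delta_pos":[0.06,-0.01,0],"rotation":[0,0,0.003]},{"grip":0.25,"delta_pos":[0.06,-0.01,0.4],"rotation":[0,0,0.003]},{"grip":0.25,"delta_pos":[0.06,-0.01,0.65],"rotation":[0,0,0.003]},{"grip":0.25,"delta_pos":[0.06,-0.01,0.82],"rotation":[0,0,0.003]},{"grip":0.25,"delta_pos":[0.06,-0.01,0.82],"rotation":[0,0,0.003]}]'
python3 -m creep '[{"grip":1,"delta_pos":[0,0,0],"rotation":[0,0,0]},{"grip":1,"delta_pos":[0,0,0],"rotation":[0,0,0]},{"grip":1,"delta_pos":[0,0,0],"rotation":[0,0,0]},{"grip":1,"delta_pos":[0,0,0],"rotation":[0,0,0]},{"grip":1,"delta_pos":[0,0,0],"rotation":[0,0,0]}]'
python3 -c "from h import*;go(.6385,-.0715,.09,-90.7)"
```

```text
clock: 3.9
tool_pos: [0.4595, 0.0315, 0.0368]
orientation: [179.9, -0.1, -90.7]
force: [0.4, 0.4, 0.2]
opening: 0.0657
gripper_force: 0.0
clock: 4.4
tool_pos: [0.4608, 0.0322, 0.0386]
orientation: [-179.9, 0.0, -90.7]
force: [-1.6, 0.3, 7.3]
opening: 0.0431
gripper_force: 30.0
pos [0.4608 0.0322 0.0386] rpy [-179.8966    0.0445  -90.6676] open 0.0431 t 4.4 | delta [ 1.016 -1.79  -0.511] rot [-0.001  0.     0.   ]
```

```bash
python3 -m creep '[{"grip":1,"delta_pos":[0,0,-0.3],"rotation":[0,0,0]},{"grip":1,"delta_pos":[0.2,-0.3,-0.5],"rotation":[0,0,0]},{"grip":1,"delta_pos":[0.5,-0.6,-0.5],"rotation":[0,0,0]},{"grip":1,"delta_pos":[0.8,-0.9,-0.5],"rotation":[0,0,0]},{"grip":1,"delta_pos":[0.8,-0.9,-0.5],"rotation":[0,0,0]}]' >/dev/null
python3 -m creep '[{"grip":1,"delta_pos":[0.1,-0.4,0],"rotation":[0,0,0]},{"grip":1,"delta_pos":[0.22,-0.8,0],"rotation":[0,0,0]},{"grip":1,"delta_pos":[0.22,-0.88,0],"rotation":[0,0,0]},{"grip":1,"delta_pos":[0.22,-0.88,0],"rotation":[0,0,0]},{"grip":1,"delta_pos":[0.22,-0.88,0],"rotation":[0,0,0]}]'
python3 - <<'E'
from h import*
t=snap("top"); 
for c,st in blobs(t["color"],(8,90,90),(20,255,255),80): print(c,st, onz(t,c,.027))
go(.6383,-.0718,.0576,-90.7)
E
```

```text
clock: 5.4
tool_pos: [0.6358, -0.072, 0.0872]
orientation: [179.9, 0.0, -90.7]
force: [-0.9, 0.4, -0.2]
opening: 0.0427
gripper_force: 30.0
[384.5, 141.0] [377, 116, 16, 51, 377] [ 0.828  -0.2307  0.027 ]
[330.1, 285.2] [321, 276, 19, 19, 281] [ 0.4813 -0.1073  0.027 ]
[301.1, 292.2] [292, 283, 19, 19, 278] [ 0.4638 -0.0418  0.027 ]
[389.9, 294.2] [381, 285, 19, 19, 271] [ 0.4642 -0.2439  0.027 ]
[13.0, 337.4] [0, 286, 27, 118, 1085] [0.3483 0.5935 0.027 ]
[35.5, 319.3] [23, 287, 26, 113, 1097] [0.389  0.5484 0.027 ]
pos [ 0.6356 -0.0719  0.0875] rpy [179.9426   0.0065 -90.6849] open 0.0428 t 5.45 | delta [-0.001 -0.027  0.299] rot [0.001 0.    0.   ]
```

```bash
python3 -m creep '[{"grip":1,"delta_pos":[0,-0.025,0],"rotation":[0,0,0]},{"grip":1,"delta_pos":[0,-0.025,0.15],"rotation":[0,0,0]},{"grip":1,"delta_pos":[0,-0.025,0.29],"rotation":[0,0,0]},{"grip":1,"delta_pos":[0,-0.025,0.29],"rotation":[0,0,0]},{"grip":1,"delta_pos":[0,-0.025,0.29],"rotation":[0,0,0]}]'
python3 -c "from h import*;go(.6383,-.0718,.0576,-90.7)"
```

```text
clock: 5.95
tool_pos: [0.6389, -0.0722, 0.0584]
orientation: [179.9, -0.0, -90.7]
force: [0.0, -0.1, 0.6]
opening: 0.0432
gripper_force: 30.0
pos [ 0.6389 -0.0722  0.0584] rpy [179.9373  -0.0168 -90.6709] open 0.0432 t 5.95 | delta [-0.004  0.006  0.008] rot [ 0.001 -0.     0.   ]
```

```bash
python3 -m creep '[{"grip":0.7,"delta_pos":[0,0,0.01],"rotation":[0,0,0]},{"grip":0.25,"delta_pos":[0,0,0.01],"rotation":[0,0,0]},{"grip":0.25,"delta_pos":[0,0,-0.2],"rotation":[0,0,0]},{"grip":0.25,"delta_pos":[0,0,-0.6],"rotation":[0,0,0]},{"grip":0.25,"delta_pos":[0,0.3,-0.6],"rotation":[0,0,0]}]'>/dev/null
python3 -m creep '[{"grip":0.25,"delta_pos":[-0.05,0.3,0],"rotation":[0,0,0]},{"grip":0.25,"delta_pos":[-0.15,0.7,0],"rotation":[0,0,0]},{"grip":0.25,"delta_pos":[-0.28,0.98,0],"rotation":[0,0,0]},{"grip":0.25,"delta_pos":[-0.28,0.98,0],"rotation":[0,0,0]}]'
python3 - <<'E'
from h import*
t=snap("top"); s=snap("side")
for c,st in blobs(t["color"],(8,90,90),(20,255,255),80): print(c,st, onz(t,c,.027),onz(t,c,.044))
for c,st in blobs(s["color"],(8,90,90),(20,255,255),80): print(c,st, onz(s,c,.04))
go(.4645,-.042,.0386,-90.7)
cv2.imwrite("pics/s2c.png",cv2.resize(np.hstack([s["color"][180:360,250:450,::-1],t["color"][180:360,240:440,::-1]]),None,fx=2,fy=2,interpolation=cv2.INTER_CUBIC))
E
```

```text
clock: 6.85
tool_pos: [0.5083, -0.0422, 0.1192]
orientation: [180.0, 0.0, -90.7]
force: [0.0, -0.4, 0.1]
opening: 0.0657
gripper_force: 0.0
[384.5, 140.8] [377, 116, 16, 51, 372] [ 0.8285 -0.2307  0.027 ] [ 0.8222 -0.228   0.044 ]
[269.1, 158.3] [258, 147, 22, 20, 253] [0.7769 0.0427 0.027 ] [0.7714 0.0412 0.044 ]
[330.1, 285.2] [321, 276, 19, 19, 281] [ 0.4813 -0.1073  0.027 ] [ 0.4802 -0.1065  0.044 ]
[389.8, 294.1] [381, 285, 19, 19, 276] [ 0.4644 -0.2437  0.027 ] [ 0.4636 -0.2408  0.044 ]
[13.0, 337.6] [0, 286, 27, 118, 1048] [0.3479 0.5934 0.027 ] [0.3488 0.5837 0.044 ]
[36.1, 318.1] [27, 287, 22, 113, 468] [0.3917 0.5474 0.027 ] [0.3919 0.5384 0.044 ]
[120.3, 153.8] [52, 119, 147, 85, 4162] [0.4853 0.899  0.04  ]
[356.7, 203.2] [351, 198, 13, 11, 92] [0.8256 0.0873 0.04  ]
[351.3, 252.1] [343, 246, 17, 13, 162] [ 0.6429 -0.0701  0.04  ]
[450.3, 256.4] [431, 246, 39, 22, 249] [ 0.8036 -0.2518  0.04  ]
[292.5, 284.5] [284, 276, 15, 16, 151] [ 0.4551 -0.0649  0.04  ]
[313.9, 289.0] [305, 283, 18, 14, 196] [ 0.4797 -0.1111  0.04  ]
[351.8, 326.7] [342, 318, 20, 19, 286] [ 0.4548 -0.2559  0.04  ]
pos [ 0.5119 -0.0424  0.1196] rpy [-179.8928    0.0202  -90.6169] open 0.0653 t 6.95 | delta [0.002 0.476 0.809] rot [-0.001  0.     0.001]
```

View pics/s2c.png

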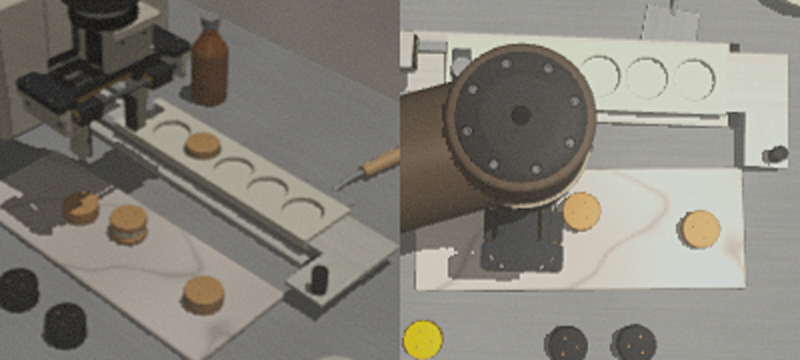

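The side view shows the first round seated in pocket 2. Next is the second round, into pocket 3.

```bash
python3 -m creep '[{"grip":0.25,"delta_pos":[0,0.25,0],"rotation":[0,0,0]},{"grip":0.25,"delta_pos":[0,0.48,0.2],"rotation":[0,0,0]},{"grip":0.25,"delta_pos":[0,0.48,0.5],"rotation":[0,0,0]},{"grip":0.25,"delta_pos":[0,0.48,0.8],"rotation":[0,0,0]},{"grip":0.25,"delta_pos":[0,0.48,0.8],"rotation":[0,0,0]}]'
python3 -m creep '[{"grip":1,"delta_pos":[0,0,0],"rotation":[0,0,0]},{"grip":1,"delta_pos":[0,0,0],"rotation":[0,0,0]},{"grip":1,"delta_pos":[0,0,0],"rotation":[0,0,0]},{"grip":1,"delta_pos":[0,0,0],"rotation":[0,0,0]},{"grip":1,"delta_pos":[0,0,0],"rotation":[0,0,0]}]'
python3 -c "from h import*;go(.6382,-.1265,.0876,-90.7)"
```

```text
clock: 7.45
tool_pos: [0.4623, -0.0429, 0.0359]
orientation: [179.7, -0.1, -90.7]
force: [-0.8, -0.1, -0.0]
opening: 0.066
gripper_force: 0.0
clock: 7.95
tool_pos: [0.4647, -0.0419, 0.0397]
orientation: [-179.9, 0.0, -90.7]
force: [-0.6, 0.0, 7.2]
opening: 0.0434
gripper_force: 30.0
pos [ 0.4647 -0.0419  0.0397] rpy [-179.8667    0.0302  -90.6683] open 0.0434 t 7.95 | delta [ 0.825 -1.746 -0.476] rot [-0.001  0.     0.   ]
```

```bash
python3 -m creep '[{"grip":1,"delta_pos":[0,0,-0.3],"rotation":[0,0,0]},{"grip":1,"delta_pos":[0.2,-0.3,-0.5],"rotation":[0,0,0]},{"grip":1,"delta_pos":[0.4,-0.6,-0.5],"rotation":[0,0,0]},{"grip":1,"delta_pos":[0.6,-0.9,-0.5],"rotation":[0,0,0]},{"grip":1,"delta_pos":[0.6,-0.9,-0.5],"rotation":[0,0,0]}]' >/dev/null
python3 -m creep '[{"grip":1,"delta_pos":[0.1,-0.4,0],"rotation":[0,0,0]},{"grip":1,"delta_pos":[0.22,-0.8,0],"rotation":[0,0,0]},{"grip":1,"delta_pos":[0.22,-0.84,0],"rotation":[0,0,0]},{"grip":1,"delta_pos":[0.22,-0.84,0],"rotation":[0,0,0]},{"grip":1,"delta_pos":[0.22,-0.84,0],"rotation":[0,0,0]}]'
python3 -c "from h import*;go(.6382,-.1265,.0587,-90.7)"
```

```text
clock: 8.95
tool_pos: [0.6356, -0.126, 0.0883]
orientation: [179.9, 0.0, -90.7]
force: [-0.3, 0.0, 0.2]
opening: 0.0431
gripper_force: 30.0
pos [ 0.6356 -0.126   0.0883] rpy [179.9301   0.0133 -90.702 ] open 0.0431 t 8.95 | delta [ 0.005 -0.026  0.296] rot [ 0.001  0.    -0.   ]
```

```bash
python3 -m creep '[{"grip":1,"delta_pos":[0.005,-0.02,0],"rotation":[0,0,0]},{"grip":1,"delta_pos":[0.005,-0.02,0.15],"rotation":[0,0,0]},{"grip":1,"delta_pos":[0.005,-0.02,0.29],"rotation":[0,0,0]},{"grip":1,"delta_pos":[0.005,-0.02,0.29],"rotation":[0,0,0]},{"grip":1,"delta_pos":[0.005,-0.02,0.29],"rotation":[0,0,0]}]'
python3 -c "from h import*;go(.6382,-.1265,.0587,-90.7)"
```

```text
clock: 9.45
tool_pos: [0.6381, -0.1267, 0.0588]
orientation: [179.9, -0.0, -90.7]
force: [0.6, 0.5, -0.2]
opening: 0.0431
gripper_force: 30.0
pos [ 0.6381 -0.1267  0.0588] rpy [179.8934  -0.0137 -90.6783] open 0.0431 t 9.45 | delta [-0.002 -0.001  0.001] rot [ 0.001 -0.     0.   ]
```

```bash
python3 -m creep '[{"grip":0.7,"delta_pos":[0,0,0],"rotation":[0,0,0]},{"grip":0.25,"delta_pos":[0,0,0],"rotation":[0,0,0]},{"grip":0.25,"delta_pos":[0,0,-0.2],"rotation":[0,0,0]},{"grip":0.25,"delta_pos":[0,0,-0.6],"rotation":[0,0,0]},{"grip":0.25,"delta_pos":[0,0.3,-0.6],"rotation":[0,0,0]}]'>/dev/null
python3 -m creep '[{"grip":0.25,"delta_pos":[-0.05,0.3,0],"rotation":[0,0,0]},{"grip":0.25,"delta_pos":[-0.1,0.7,0],"rotation":[0,0,0]},{"grip":0.25,"delta_pos":[-0.2,0.98,0],"rotation":[0,0,0]},{"grip":0.25,"delta_pos":[-0.2,0.98,0],"rotation":[0,0,0]}]'
python3 - <<'E'
from h import*
t=snap("top"); s=snap("side")
for c,st in blobs(t["color"],(8,90,90),(20,255,255),80): print(c,st, onz(t,c,.027),onz(t,c,.044))
for c,st in blobs(s["color"],(8,90,90),(20,255,255),80): print(c,st, onz(s,c,.04),onz(s,c,.025))
go(.482,-.107,.0396,-90.7)
E
```

```text
clock: 10.35
tool_pos: [0.5074, -0.1048, 0.1202]
orientation: [180.0, 0.0, -90.7]
force: [1.2, -0.4, 0.3]
opening: 0.0656
gripper_force: 0.0
[384.5, 141.0] [377, 116, 16, 52, 374] [ 0.828  -0.2307  0.027 ] [ 0.8217 -0.228   0.044 ]
[269.1, 158.4] [258, 147, 22, 20, 254] [0.7767 0.0427 0.027 ] [0.7712 0.0412 0.044 ]
[315.0, 212.7] [307, 207, 18, 12, 151] [ 0.6488 -0.0689  0.027 ] [ 0.6452 -0.0687  0.044 ]
[389.8, 294.2] [381, 285, 19, 19, 280] [ 0.4642 -0.2437  0.027 ] [ 0.4634 -0.2408  0.044 ]
[13.0, 337.7] [0, 286, 27, 118, 1059] [0.3477 0.5934 0.027 ] [0.3486 0.5837 0.044 ]
[35.6, 316.0] [26, 287, 23, 113, 709] [0.3963 0.549  0.027 ] [0.3965 0.54   0.044 ]
[124.3, 153.0] [63, 119, 136, 85, 3898] [0.4983 0.8952 0.04  ] [0.5104 0.9286 0.025 ]
[351.4, 252.2] [343, 247, 17, 12, 161] [ 0.6428 -0.0705  0.04  ] [ 0.6578 -0.0562  0.025 ]
[450.4, 256.3] [431, 246, 39, 22, 250] [ 0.8041 -0.2517  0.04  ] [ 0.8222 -0.2409  0.025 ]
[367.4, 261.7] [359, 256, 17, 13, 175] [ 0.6424 -0.1252  0.04  ] [ 0.6574 -0.1119  0.025 ]
[315.0, 289.3] [307, 282, 16, 15, 168] [ 0.4808 -0.1136  0.04  ] [ 0.4926 -0.1001  0.025 ]
[351.9, 326.7] [342, 318, 20, 19, 286] [ 0.4549 -0.256   0.04  ] [ 0.4662 -0.2453  0.025 ]
pos [ 0.5112 -0.1051  0.1206] rpy [-179.8882    0.0062  -90.6432] open 0.0656 t 10.45 | delta [0.023 0.293 0.809] rot [-0.001  0.     0.001]
```

```bash
python3 -m creep '[{"grip":0.25,"delta_pos":[0.02,0.15,0],"rotation":[0,0,0]},{"grip":0.25,"delta_pos":[0.02,0.29,0.1],"rotation":[0,0,0]},{"grip":0.25,"delta_pos":[0.02,0.29,0.45],"rotation":[0,0,0]},{"grip":0.25,"delta_pos":[0.02,0.29,0.79],"rotation":[0,0,0]},{"grip":0.25,"delta_pos":[0.02,0.29,0.79],"rotation":[0,0,0]}]'
python3 -m creep '[{"grip":1,"delta_pos":[0,0,0],"rotation":[0,0,0]},{"grip":1,"delta_pos":[0,0,0],"rotation":[0,0,0]},{"grip":1,"delta_pos":[0,0,0],"rotation":[0,0,0]},{"grip":1,"delta_pos":[0,0,0],"rotation":[0,0,0]},{"grip":1,"delta_pos":[0,0,0],"rotation":[0,0,0]}]'
python3 -c "from h import*;go(.6374,-.1815,.0886,-90.7)"
```

```text
clock: 10.95
tool_pos: [0.4801, -0.1073, 0.0372]
orientation: [179.6, -0.0, -90.7]
force: [-0.7, -1.4, 0.5]
opening: 0.0657
gripper_force: 0.0
clock: 11.45
tool_pos: [0.4831, -0.1068, 0.0419]
orientation: [-179.8, 0.0, -90.7]
force: [-0.2, 0.4, 7.6]
opening: 0.0432
gripper_force: 30.0
pos [ 0.4831 -0.1068  0.0419] rpy [-179.845     0.0119  -90.6654] open 0.0432 t 11.45 | delta [ 0.729 -1.553 -0.463] rot [-0.002  0.     0.   ]
```

```bash
python3 -m creep '[{"grip":1,"delta_pos":[0,0,-0.3],"rotation":[0,0,0]},{"grip":1,"delta_pos":[0.2,-0.25,-0.5],"rotation":[0,0,0]},{"grip":1,"delta_pos":[0.4,-0.5,-0.5],"rotation":[0,0,0]},{"grip":1,"delta_pos":[0.6,-0.75,-0.5],"rotation":[0,0,0]},{"grip":1,"delta_pos":[0.6,-0.75,-0.5],"rotation":[0,0,0]}]' >/dev/null
python3 -m creep '[{"grip":1,"delta_pos":[0.1,-0.4,0],"rotation":[0,0,0]},{"grip":1,"delta_pos":[0.13,-0.78,0],"rotation":[0,0,0]},{"grip":1,"delta_pos":[0.13,-0.8,0],"rotation":[0,0,0]},{"grip":1,"delta_pos":[0.13,-0.8,0],"rotation":[0,0,0]},{"grip":1,"delta_pos":[0.13,-0.8,0],"rotation":[0,0,0]}]'
python3 - <<'E'
from h import*
s=snap("side")
for c,st in blobs(s["color"],(8,90,90),(20,255,255),80): print(c,st, onz(s,c,.04),onz(s,c,.025))
go(.6374,-.1815,.0605,-90.7)
E
```

```text
clock: 12.45
tool_pos: [0.6349, -0.1814, 0.0904]
orientation: [179.9, 0.0, -90.7]
force: [0.3, -0.4, 0.2]
opening: 0.0434
gripper_force: 30.0
[146.8, 146.8] [103, 119, 96, 77, 2442] [0.5795 0.8868 0.04  ] [0.5932 0.9201 0.025 ]
[356.5, 203.0] [350, 197, 14, 12, 103] [0.826  0.0885 0.04  ] [0.8446 0.106  0.025 ]
[450.3, 256.3] [431, 246, 39, 22, 247] [ 0.8039 -0.2515  0.04  ] [ 0.8221 -0.2407  0.025 ]
[351.9, 326.6] [342, 318, 20, 19, 287] [ 0.4551 -0.2558  0.04  ] [ 0.4664 -0.2451  0.025 ]
pos [ 0.6349 -0.1814  0.0906] rpy [179.9606   0.0139 -90.6919] open 0.0429 t 12.5 | delta [ 0.    -0.025  0.301] rot [0. 0. 0.]
```

```bash
python3 -m creep '[{"grip":1,"delta_pos":[0,-0.02,0],"rotation":[0,0,0]},{"grip":1,"delta_pos":[0,-0.02,0.15],"rotation":[0,0,0]},{"grip":1,"delta_pos":[0,-0.02,0.29],"rotation":[0,0,0]},{"grip":1,"delta_pos":[0,-0.02,0.29],"rotation":[0,0,0]},{"grip":1,"delta_pos":[0,-0.02,0.29],"rotation":[0,0,0]}]'
python3 -c "from h import*;go(.6374,-.1815,.0605,-90.7)"
```

```text
clock: 13.0
tool_pos: [0.6375, -0.1816, 0.0606]
orientation: [179.9, 0.0, -90.7]
force: [0.7, 0.0, 0.2]
opening: 0.043
gripper_force: 30.0
pos [ 0.6375 -0.1816  0.0606] rpy [179.8901   0.0002 -90.6841] open 0.043 t 13.0 | delta [-0.001  0.001  0.001] rot [0.001 0.    0.   ]
```

```bash
python3 -m creep '[{"grip":0.7,"delta_pos":[0,0,0],"rotation":[0,0,0]},{"grip":0.25,"delta_pos":[0,0,0],"rotation":[0,0,0]},{"grip":0.25,"delta_pos":[0,0,-0.2],"rotation":[0,0,0]},{"grip":0.25,"delta_pos":[0,0,-0.6],"rotation":[0,0,0]},{"grip":0.25,"delta_pos":[0.1,0.3,-0.6],"rotation":[0,0,0]}]'>/dev/null
python3 -m creep '[{"grip":0.25,"delta_pos":[0.2,0.3,0],"rotation":[0,0,0]},{"grip":0.25,"delta_pos":[0.4,0.7,0],"rotation":[0,0,0]},{"grip":0.25,"delta_pos":[0.52,0.98,0],"rotation":[0,0,0]},{"grip":0.25,"delta_pos":[0.52,0.98,0],"rotation":[0,0,0]}]'
python3 - <<'E'
from h import*
t=snap("top"); s=snap("side")
for c,st in blobs(t["color"],(8,90,90),(20,255,255),80): print(c,st, onz(t,c,.027),onz(t,c,.044))
for c,st in blobs(s["color"],(8,90,90),(20,255,255),80): print(c,st, onz(s,c,.04),onz(s,c,.025))
go(.465,-.2438,.0386,-90.7)
E
```

```text
clock: 13.9
tool_pos: [0.5057, -0.2433, 0.1223]
orientation: [180.0, 0.0, -90.8]
force: [0.1, -0.9, 1.0]
opening: 0.0657
gripper_force: 0.0
[384.5, 141.1] [377, 116, 16, 52, 371] [ 0.8277 -0.2307  0.027 ] [ 0.8215 -0.228   0.044 ]
[269.1, 158.4] [258, 147, 22, 21, 263] [0.7767 0.0427 0.027 ] [0.7712 0.0412 0.044 ]
[13.0, 337.4] [0, 286, 27, 118, 1097] [0.3483 0.5935 0.027 ] [0.3492 0.5838 0.044 ]
[34.1, 332.9] [20, 287, 29, 113, 1759] [0.3592 0.5482 0.027 ] [0.3599 0.5392 0.044 ]
[138.9, 148.7] [93, 119, 106, 81, 2962] [0.5517 0.892  0.04  ] [0.5649 0.9253 0.025 ]
[450.5, 256.4] [431, 246, 39, 22, 253] [ 0.8039 -0.2521  0.04  ] [ 0.8221 -0.2413  0.025 ]
[354.1, 328.1] [346, 319, 16, 18, 205] [ 0.4553 -0.262   0.04  ] [ 0.4666 -0.2514  0.025 ]
pos [ 0.5093 -0.2427  0.1225] rpy [-179.9066   -0.0228  -90.7369] open 0.0657 t 14.0 | delta [0.016 0.444 0.839] rot [-0.001 -0.    -0.   ]
```

```bash
python3 -m creep '[{"grip":0.25,"delta_pos":[0.015,0.25,0],"rotation":[0,0,0]},{"grip":0.25,"delta_pos":[0.015,0.44,0.2],"rotation":[0,0,0]},{"grip":0.25,"delta_pos":[0.015,0.44,0.5],"rotation":[0,0,0]},{"grip":0.25,"delta_pos":[0.015,0.44,0.83],"rotation":[0,0,0]},{"grip":0.25,"delta_pos":[0.015,0.44,0.83],"rotation":[0,0,0]}]'
python3 -m creep '[{"grip":1,"delta_pos":[0,0,0],"rotation":[0,0,0]},{"grip":1,"delta_pos":[0,0,0],"rotation":[0,0,0]},{"grip":1,"delta_pos":[0,0,0],"rotation":[0,0,0]},{"grip":1,"delta_pos":[0,0,0],"rotation":[0,0,0]},{"grip":1,"delta_pos":[0,0,0],"rotation":[0,0,0]}]'
python3 -c "from h import*;go(.6368,-.2366,.0876,-90.7)"
```

```text
clock: 14.5
tool_pos: [0.4636, -0.2424, 0.0354]
orientation: [179.6, 0.1, -90.7]
force: [-0.5, -0.5, -0.6]
opening: 0.0658
gripper_force: 0.0
clock: 15.0
tool_pos: [0.4664, -0.2433, 0.0399]
orientation: [-179.8, -0.0, -90.7]
force: [-0.2, 1.6, 7.2]
opening: 0.0432
gripper_force: 30.0
pos [ 0.4664 -0.2433  0.0399] rpy [-179.85     -0.023   -90.6715] open 0.0432 t 15.0 | delta [-0.087 -1.704 -0.473] rot [-0.002 -0.     0.   ]
```

```bash
python3 -m creep '[{"grip":1,"delta_pos":[0,0,-0.3],"rotation":[0,0,0]},{"grip":1,"delta_pos":[0,-0.25,-0.5],"rotation":[0,0,0]},{"grip":1,"delta_pos":[0,-0.55,-0.5],"rotation":[0,0,0]},{"grip":1,"delta_pos":[0,-0.85,-0.5],"rotation":[0,0,0]},{"grip":1,"delta_pos":[0,-0.85,-0.5],"rotation":[0,0,0]}]' >/dev/null
python3 -m creep '[{"grip":1,"delta_pos":[-0.05,-0.4,0],"rotation":[0,0,0]},{"grip":1,"delta_pos":[-0.09,-0.8,0],"rotation":[0,0,0]},{"grip":1,"delta_pos":[-0.09,-0.85,0],"rotation":[0,0,0]},{"grip":1,"delta_pos":[-0.09,-0.85,0],"rotation":[0,0,0]},{"grip":1,"delta_pos":[-0.09,-0.85,0],"rotation":[0,0,0]}]'
python3 -c "from h import*;go(.6368,-.2366,.0589,-90.7)"
```

```text
clock: 16.0
tool_pos: [0.6341, -0.2361, 0.0882]
orientation: [179.9, 0.0, -90.7]
force: [-0.8, 0.0, 0.6]
opening: 0.0432
gripper_force: 30.0
pos [ 0.6341 -0.2361  0.0882] rpy [179.9256   0.0236 -90.712 ] open 0.0432 t 16.0 | delta [ 0.004 -0.028  0.293] rot [ 0.001  0.    -0.   ]
```

```bash
python3 -m creep '[{"grip":1,"delta_pos":[0.004,-0.02,0],"rotation":[0,0,0]},{"grip":1,"delta_pos":[0.004,-0.02,0.15],"rotation":[0,0,0]},{"grip":1,"delta_pos":[0.004,-0.02,0.285],"rotation":[0,0,0]},{"grip":1,"delta_pos":[0.004,-0.02,0.285],"rotation":[0,0,0]},{"grip":1,"delta_pos":[0.004,-0.02,0.285],"rotation":[0,0,0]}]'
python3 -c "from h import*;go(.6368,-.2366,.0589,-90.7)"
```

```text
clock: 16.5
tool_pos: [0.6367, -0.2364, 0.059]
orientation: [179.9, 0.0, -90.7]
force: [0.0, 1.9, 0.0]
opening: 0.0429
gripper_force: 30.0
pos [ 0.6367 -0.2364  0.059 ] rpy [179.8885   0.0192 -90.6891] open 0.0429 t 16.5 | delta [ 0.002 -0.001  0.001] rot [0.001 0.    0.   ]
```

```bash
python3 -m creep '[{"grip":0.7,"delta_pos":[0,0,0],"rotation":[0,0,0]},{"grip":0.25,"delta_pos":[0,0,0],"rotation":[0,0,0]},{"grip":0.25,"delta_pos":[0,0,-0.2],"rotation":[0,0,0]},{"grip":0.25,"delta_pos":[0,0,-0.6],"rotation":[0,0,0]},{"grip":0.25,"delta_pos":[0.1,0.3,-0.6],"rotation":[0,0,0]}]'>/dev/null
python3 -m creep '[{"grip":1,"delta_pos":[0.3,0.3,0],"rotation":[0,0,0]},{"grip":1,"delta_pos":[0.6,0.6,0],"rotation":[0,0,0]},{"grip":1,"delta_pos":[0.9,0.9,0],"rotation":[0,0,0]},{"grip":1,"delta_pos":[1,1,0],"rotation":[0,0,0]},{"grip":1,"delta_pos":[1,1,0],"rotation":[0,0,0]}]'
python3 - <<'E'
from h import*
t=snap("top"); s=snap("side")
for c,st in blobs(t["color"],(8,90,90),(20,255,255),80): print(c,st, onz(t,c,.044))
for c,st in blobs(s["color"],(8,90,90),(20,255,255),80): print(c,st, onz(s,c,.04))
go(.55,-.375,.12,-90.7)
cv2.imwrite("pics/s3c.png",cv2.resize(np.hstack([s["color"][180:360,270:470,::-1],t["color"][180:360,240:440,::-1]]),None,fx=2,fy=2,interpolation=cv2.INTER_CUBIC))
E
```

```text
clock: 17.5
tool_pos: [0.5046, -0.3466, 0.1207]
orientation: [-180.0, -0.0, -90.8]
force: [0.6, -0.0, 0.2]
opening: 0.0313
gripper_force: 0.0
[384.5, 141.2] [377, 116, 16, 52, 375] [ 0.8212 -0.228   0.044 ]
[269.1, 158.4] [258, 147, 22, 20, 255] [0.7712 0.0412 0.044 ]
[316.6, 216.1] [308, 207, 19, 19, 271] [ 0.6373 -0.0726  0.044 ]
[13.0, 337.2] [0, 286, 27, 118, 1094] [0.3496 0.5838 0.044 ]
[35.0, 328.4] [20, 287, 29, 113, 1544] [0.3696 0.5383 0.044 ]
[150.4, 146.1] [113, 119, 86, 73, 2216] [0.5916 0.8831 0.04  ]
[355.4, 203.0] [348, 195, 16, 15, 158] [0.8238 0.0907 0.04  ]
[5.2, 212.6] [0, 202, 12, 27, 196] [0.0706 0.758  0.04  ]
[351.5, 252.4] [343, 247, 17, 12, 169] [ 0.6423 -0.0713  0.04  ]
[459.8, 251.8] [449, 246, 21, 12, 121] [ 0.8362 -0.2567  0.04  ]
[374.6, 264.8] [359, 256, 34, 19, 334] [ 0.6457 -0.1458  0.04  ]
pos [ 0.5065 -0.3453  0.1206] rpy [-179.9461   -0.0259  -90.7226] open 0.0232 t 17.6 | delta [ 0.291 -0.439  0.006] rot [-0.001 -0.    -0.   ]
```

View pics/s3c.png

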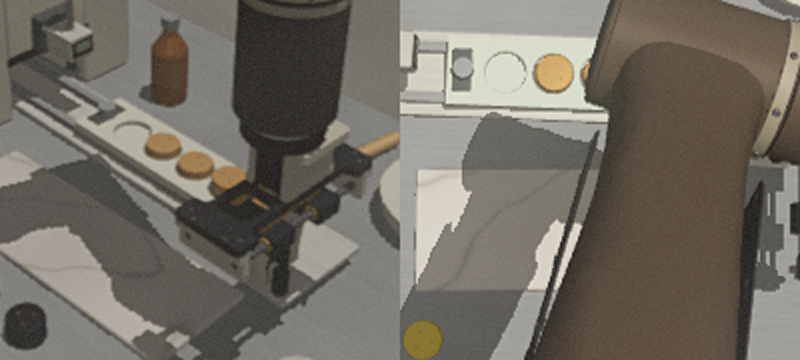

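```bash
python3 -m creep '[{"grip":1,"delta_pos":[0.3,-0.2,0],"rotation":[0,0,0]},{"grip":1,"delta_pos":[0.4,-0.44,0.1],"rotation":[0,0,0]},{"grip":1,"delta_pos":[0.4,-0.44,0.35],"rotation":[0,0,0]},{"grip":1,"delta_pos":[0.4,-0.44,0.61],"rotation":[0,0,0]},{"grip":1,"delta_pos":[0.4,-0.44,0.61],"rotation":[0,0,0]}]'
python3 - <<'E'
from h import*
t=snap("top");s=snap("side")
print(blobs(t["color"][185:210,220:245],(0,0,0),(180,255,70),20)); print(blobs(s["color"][165:185,293:315],(0,0,0),(180,255,70),15))
cv2.imwrite("pics/k.png",cv2.resize(np.hstack([t["color"][180:230,215:295,::-1],s["color"][160:210,270:350,::-1]]),None,fx=5,fy=5,interpolation=cv2.INTER_CUBIC))
go(.551,-.345,.058,-90.7)
E
```

```text
clock: 18.1
tool_pos: [0.5485, -0.3836, 0.055]
orientation: [179.7, 0.2, -90.6]
force: [-0.9, -0.0, -0.2]
opening: 0.0004
gripper_force: 0.0
[]
[([10.8, 9.2], [5, 5, 12, 10, 89])]
pos [ 0.5503 -0.385   0.0591] rpy [179.9379  -0.0039 -90.6008] open 0.0005 t 18.2 | delta [-0.4   -0.002  0.01 ] rot [ 0.001 -0.     0.001]
```

View pics/k.png

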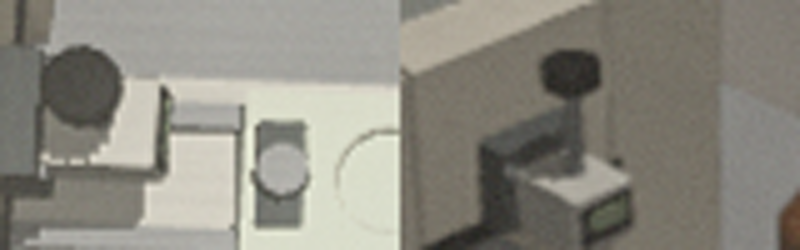

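```bash
python3 -m creep '[{"grip":1,"delta_pos":[-0.2,0,0],"rotation":[0,0,0]},{"grip":1,"delta_pos":[-0.4,0,0],"rotation":[0,0,0]},{"grip":1,"delta_pos":[-0.5,0,0],"rotation":[0,0,0]},{"grip":1,"delta_pos":[-0.6,0,0],"rotation":[0,0,0]},{"grip":1,"delta_pos":[-0.65,0,0],"rotation":[0,0,0]}]'
python3 -m creep '[{"grip":1,"delta_pos":[-0.08,0,0],"rotation":[0,0,0]},{"grip":1,"delta_pos":[-0.15,0,0],"rotation":[0,0,0]},{"grip":1,"delta_pos":[-0.22,0,0],"rotation":[0,0,0]},{"grip":1,"delta_pos":[-0.28,0,0],"rotation":[0,0,0]},{"grip":1,"delta_pos":[-0.28,0,0],"rotation":[0,0,0]}]'
python3 - <<'E'
from h import*
t=snap("top");s=snap("side")
print("knob",onz(t,(231.6,197.2),.2),onz(s,(304.2,173.4),.2),tri(t,(231.6,197.2),s,(304.2,173.4)),"pad0",onz(t,(271,213.6),.05))
for c,st in blobs(t["color"],(8,90,90),(20,255,255),80): print(c,st, onz(t,c,.044))
go(.551,-.285,.058,-90.7)
cv2.imwrite("pics/k2.png",cv2.resize(np.hstack([t["color"][180:300,215:335,::-1],s["color"][180:300,270:390,::-1]]),None,fx=3.3,fy=3.3,interpolation=cv2.INTER_CUBIC))
E
```

```text
clock: 18.7
tool_pos: [0.5515, -0.3202, 0.0605]
orientation: [-179.9, -0.1, -90.6]
force: [1.5, -2.0, 1.8]
opening: 0.0
gripper_force: 1.3
clock: 19.2
tool_pos: [0.5504, -0.2917, 0.0588]
orientation: [180.0, 0.0, -90.7]
force: [0.7, -2.0, 0.9]
opening: 0.0005
gripper_force: 0.4
knob [0.6388 0.0989 0.2   ] [0.64  0.096 0.2  ] [0.6402 0.0983 0.1989] pad0 [0.639  0.0314 0.05  ]
[384.5, 141.2] [377, 116, 16, 52, 377] [ 0.8212 -0.228   0.044 ]
[269.3, 158.6] [258, 147, 23, 21, 267] [0.7707 0.0407 0.044 ]
[288.9, 214.8] [283, 206, 12, 19, 167] [ 0.6386 -0.0091  0.044 ]
[13.0, 337.2] [0, 286, 27, 118, 1096] [0.3496 0.5838 0.044 ]
[34.9, 325.9] [22, 287, 27, 113, 1472] [0.375  0.5391 0.044 ]
pos [ 0.5498 -0.292   0.0585] rpy [179.8849   0.0484 -90.6878] open 0.0007 t 19.3 | delta [-0.07  -0.011  0.005] rot [0.001 0.001 0.   ]
```

View pics/k2.png

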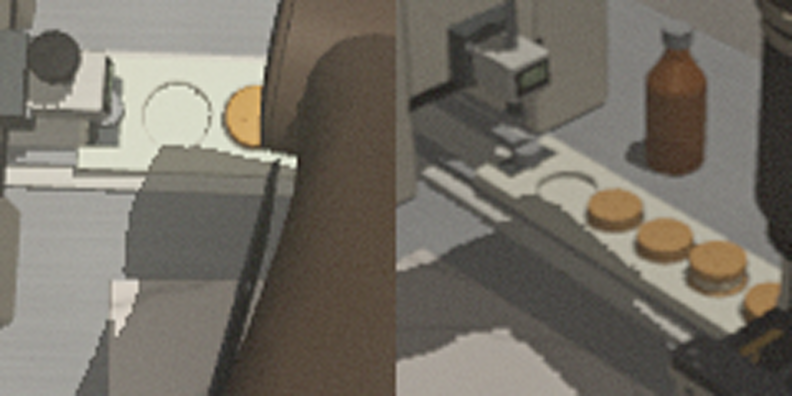

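```bash
python3 -m creep '[{"grip":1,"delta_pos":[-0.04,0,0],"rotation":[0,0,0]},{"grip":1,"delta_pos":[-0.08,0,0],"rotation":[0,0,0]},{"grip":1,"delta_pos":[-0.12,0,0],"rotation":[0,0,0]},{"grip":1,"delta_pos":[-0.12,0,0],"rotation":[0,0,0]},{"grip":1,"delta_pos":[-0.12,0,0],"rotation":[0,0,0]}]'
python3 -m creep '[{"grip":1,"delta_pos":[0.1,0,0],"rotation":[0,0,0]},{"grip":1,"delta_pos":[0.2,0,-0.3],"rotation":[0,0,0]},{"grip":1,"delta_pos":[0.2,0.5,-0.8],"rotation":[0,0,0]},{"grip":1,"delta_pos":[0.2,0.9,-0.9],"rotation":[0,0,0]},{"grip":1,"delta_pos":[0.2,0.9,-0.9],"rotation":[0,0,0]}]'
python3 - <<'E'
from h import*
t=snap("top");s=snap("side")
for c,st in blobs(t["color"],(8,90,90),(20,255,255),80): print(c,st, onz(t,c,.044))
for c,st in blobs(s["color"],(8,90,90),(20,255,255),80): print(c,st, onz(s,c,.04))
print("pocket1 prev side",onz(s,(321.5,237.6),.034),"top",onz(t,(268.6,214.5),.034))
go(.64,.0985,.26,-90.7)
cv2.imwrite("pics/k3.png",cv2.resize(np.hstack([t["color"][180:280,215:335,::-1],s["color"][180:280,270:390,::-1]]),None,fx=3.3,fy=3.3,interpolation=cv2.INTER_CUBIC))
E
```

```text
clock: 19.8
tool_pos: [0.551, -0.2803, 0.0591]
orientation: [-180.0, 0.0, -90.7]
force: [0.5, 0.7, -0.2]
opening: 0.0004
gripper_force: 0.0
clock: 20.3
tool_pos: [0.4579, -0.3002, 0.1518]
orientation: [-179.8, -0.0, -90.8]
force: [0.8, -0.3, 0.4]
opening: 0.0004
gripper_force: 0.0
[384.5, 141.1] [377, 116, 16, 52, 373] [ 0.8215 -0.228   0.044 ]
[269.2, 158.5] [258, 147, 23, 21, 261] [0.771 0.041 0.044]
[287.0, 214.6] [278, 206, 19, 18, 276] [ 0.6389 -0.0047  0.044 ]
[305.6, 213.6] [302, 207, 10, 16, 80] [ 0.6425 -0.0472  0.044 ]
[13.0, 337.3] [0, 286, 27, 118, 1084] [0.3494 0.5838 0.044 ]
[35.3, 322.5] [22, 287, 27, 113, 1262] [0.3824 0.5391 0.044 ]
[138.7, 148.8] [93, 119, 106, 80, 2980] [0.5508 0.8917 0.04  ]
[341.2, 245.9] [325, 236, 33, 21, 332] [ 0.6438 -0.0334  0.04  ]
[450.4, 256.4] [431, 246, 39, 22, 253] [ 0.8037 -0.2519  0.04  ]
pocket1 prev side [0.6394 0.0357 0.034 ] top [0.6401 0.0381 0.034 ]
pos [ 0.4598 -0.3003  0.1508] rpy [-179.8335   -0.0326  -90.7529] open 0.0007 t 20.4 | delta [-4.01  -1.752 -1.089] rot [-0.002 -0.    -0.001]
```

View pics/k3.png

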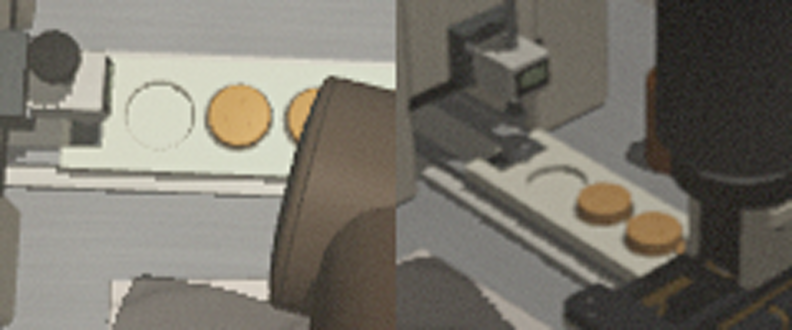

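The tray has moved 68 mm, from round px x 316.6 to 287.0, so the pad is at y≈0.098 and under the foot. Now the knob.

```bash
python3 -m creep '[{"grip":1,"delta_pos":[-0.2,-0.1,-0.5],"rotation":[0,0,0]},{"grip":1,"delta_pos":[-0.6,-0.3,-0.9],"rotation":[0,0,0]},{"grip":1,"delta_pos":[-1,-0.44,-0.98],"rotation":[0,0,0]}]'>/dev/null
python3 -m creep '[{"grip":1,"delta_pos":[-0.4,-0.2,-0.05],"rotation":[0,0,0]},{"grip":1,"delta_pos":[-0.8,-0.4,-0.1],"rotation":[0,0,0]},{"grip":1,"delta_pos":[-1,-0.44,-0.1],"rotation":[0,0,0]}]'>/dev/null
python3 -m creep '[{"grip":1,"delta_pos":[-0.4,-0.2,0],"rotation":[0,0,0]},{"grip":1,"delta_pos":[-0.8,-0.4,0],"rotation":[0,0,0]},{"grip":1,"delta_pos":[-1,-0.44,0],"rotation":[0,0,0]}]'>/dev/null
python3 -m creep '[{"grip":1,"delta_pos":[-0.4,-0.2,0],"rotation":[0,0,0]},{"grip":1,"delta_pos":[-0.8,-0.4,0],"rotation":[0,0,0]},{"grip":1,"delta_pos":[-1,-0.44,0],"rotation":[0,0,0]},{"grip":1,"delta_pos":[-1,-0.44,0],"rotation":[0,0,0]},{"grip":1,"delta_pos":[-1,-0.44,0],"rotation":[0,0,0]}]'
python3 -c "from h import*;go(.6395,.0983,.23,-90.7)"
```

```text
clock: 21.8
tool_pos: [0.6396, 0.0936, 0.2541]
orientation: [179.9, -0.0, -90.6]
force: [0.3, -0.4, 0.1]
opening: 0.0004
gripper_force: 0.0
pos [0.6396 0.0936 0.2541] rpy [179.9114  -0.0406 -90.637 ] open 0.0004 t 21.8 | delta [-0.047  0.001  0.241] rot [ 0.001 -0.     0.001]
```

```bash
python3 -m creep '[{"grip":1,"delta_pos":[-0.04,0,0.1],"rotation":[0,0,0]},{"grip":1,"delta_pos":[-0.04,0,0.24],"rotation":[0,0,0]},{"grip":1,"delta_pos":[-0.04,0,0.24],"rotation":[0,0,0]}]'
python3 -m creep '[{"grip":1,"delta_pos":[0,0,0.1],"rotation":[0,0,0]},{"grip":1,"delta_pos":[0,0,0.2],"rotation":[0,0,0]},{"grip":1,"delta_pos":[0,0,0.29],"rotation":[0,0,0]},{"grip":1,"delta_pos":[0,0,0.32],"rotation":[0,0,0]},{"grip":1,"delta_pos":[0,0,0.32],"rotation":[0,0,0]}]'
python3 -c "from h import*;go(.6395,.0983,.196,-90.7)"
```

```text
clock: 22.1
tool_pos: [0.6379, 0.0963, 0.2283]
orientation: [179.8, -0.1, -90.8]
force: [0.1, 0.3, -0.6]
opening: 0.0004
gripper_force: 0.0
clock: 22.6
tool_pos: [0.6399, 0.0968, 0.1994]
orientation: [-180.0, -0.0, -90.7]
force: [-0.2, -2.5, 7.4]
opening: 0.0004
gripper_force: 3.6
pos [0.6399 0.0968 0.1994] rpy [-179.9557   -0.0418  -90.6822] open 0.0004 t 22.6 | delta [-0.015  0.005  0.034] rot [-0. -0.  0.]
```

```bash
python3 -m creep '[{"grip":1,"delta_pos":[0,0,0.02],"rotation":[0,0,0]},{"grip":1,"delta_pos":[0,0,0.05],"rotation":[0,0,0]},{"grip":1,"delta_pos":[0,0,0.05],"rotation":[0,0,0]},{"grip":1,"delta_pos":[0,0,0.05],"rotation":[0,0,0]},{"grip":1,"delta_pos":[0,0,0.05],"rotation":[0,0,0]}]'
python3 -m creep '[{"grip":1,"delta_pos":[0,0,0],"rotation":[0,0,0]},{"grip":1,"delta_pos":[0,0,0],"rotation":[0,0,0]},{"grip":1,"delta_pos":[0,0,0],"rotation":[0,0,0]},{"grip":1,"delta_pos":[0,0,0],"rotation":[0,0,0]},{"grip":1,"delta_pos":[0,0,0],"rotation":[0,0,0]}]'
python3 -m creep '[{"grip":1,"delta_pos":[0,0,0],"rotation":[0,0,0]},{"grip":1,"delta_pos":[0,0,0],"rotation":[0,0,0]},{"grip":1,"delta_pos":[0,0,0],"rotation":[0,0,0]},{"grip":1,"delta_pos":[0,0,0],"rotation":[0,0,0]},{"grip":1,"delta_pos":[0,0,0],"rotation":[0,0,0]}]'
python3 -c "from h import*;go(.6395,.0983,.196,-90.7)"
```

```text
clock: 23.1
tool_pos: [0.64, 0.0969, 0.1963]
orientation: [-179.9, -0.0, -90.7]
force: [-3.5, -2.1, 14.0]
opening: 0.0006
gripper_force: 7.0
clock: 23.6
tool_pos: [0.64, 0.0969, 0.1963]
orientation: [-179.9, -0.0, -90.7]
force: [-3.3, -2.5, 14.2]
opening: 0.0004
gripper_force: 7.0
clock: 24.1
tool_pos: [0.64, 0.0968, 0.1963]
orientation: [-179.9, -0.0, -90.7]
force: [-4.6, -2.3, 13.6]
opening: 0.0006
gripper_force: 7.0
pos [0.64   0.0968 0.1963] rpy [-179.8821   -0.0271  -90.6629] open 0.0006 t 24.1 | delta [-0.015  0.005  0.002] rot [-0.001 -0.     0.   ]
```

```bash
python3 -m creep '[{"grip":1,"delta_pos":[0,0,-0.2],"rotation":[0,0,0]},{"grip":1,"delta_pos":[0,0,-0.5],"rotation":[0,0,0]},{"grip":1,"delta_pos":[0.4,0.1,-0.6],"rotation":[0,0,0]},{"grip":1,"delta_pos":[0.8,0.2,-0.6],"rotation":[0,0,0]},{"grip":1,"delta_pos":[1,0.22,-0.6],"rotation":[0,0,0]}]'>/dev/null
python3 -m creep '[{"grip":1,"delta_pos":[0.4,0.1,0],"rotation":[0,0,0]},{"grip":1,"delta_pos":[0.8,0.2,0],"rotation":[0,0,0]},{"grip":1,"delta_pos":[1,0.22,0],"rotation":[0,0,0]}]'>/dev/null
python3 -m creep '[{"grip":1,"delta_pos":[0.4,0.1,0],"rotation":[0,0,0]},{"grip":1,"delta_pos":[0.8,0.2,0],"rotation":[0,0,0]},{"grip":1,"delta_pos":[1,0.22,0],"rotation":[0,0,0]}]'>/dev/null
python3 -m creep '[{"grip":1,"delta_pos":[0.4,0.1,0],"rotation":[0,0,0]},{"grip":1,"delta_pos":[0.8,0.2,0.2],"rotation":[0,0,0]},{"grip":1,"delta_pos":[1,0.22,0.5],"rotation":[0,0,0]},{"grip":1,"delta_pos":[1,0.22,0.9],"rotation":[0,0,0]},{"grip":1,"delta_pos":[1,0.22,0.9],"rotation":[0,0,0]}]'
python3 - <<'E'
from h import*
t=snap("top");s=snap("side")
for c,st in blobs(t["color"],(8,90,90),(20,255,255),80): print(c,st, onz(t,c,.044))
for c,st in blobs(s["color"],(8,90,90),(20,255,255),80): print(c,st, onz(s,c,.04))
go(.551,-.315,.059,-90.7)
E
```

```text
clock: 25.7
tool_pos: [0.5428, -0.3009, 0.1581]
orientation: [179.4, 0.2, -90.8]
force: [-0.5, 0.3, -0.4]
opening: 0.0004
gripper_force: 0.0
[385.4, 135.7] [379, 116, 14, 40, 299] [ 0.8348 -0.2301  0.044 ]
[269.2, 158.5] [258, 147, 22, 21, 268] [0.771 0.041 0.044]
[286.9, 214.6] [278, 206, 19, 19, 278] [ 0.6389 -0.0045  0.044 ]
[306.8, 217.9] [302, 212, 10, 13, 107] [ 0.6325 -0.0502  0.044 ]
[13.0, 337.5] [0, 286, 27, 118, 1099] [0.349  0.5838 0.044 ]
[34.5, 327.4] [21, 287, 28, 113, 1531] [0.3718 0.5397 0.044 ]
[145.8, 147.0] [105, 119, 94, 76, 2513] [0.5761 0.8878 0.04  ]
[355.8, 203.1] [349, 196, 15, 13, 121] [0.8242 0.0895 0.04  ]
[341.0, 246.0] [325, 236, 33, 23, 332] [ 0.6431 -0.0333  0.04  ]
[450.3, 256.4] [431, 246, 39, 22, 264] [ 0.8036 -0.2518  0.04  ]
pos [ 0.5465 -0.3015  0.164 ] rpy [179.8827   0.0049 -90.671 ] open 0.0005 t 25.8 | delta [ 0.134 -0.049  1.05 ] rot [0.001 0.    0.   ]
```

```bash
python3 -m creep '[{"grip":1,"delta_pos":[0.13,-0.05,0.2],"rotation":[0,0,0]},{"grip":1,"delta_pos":[0.13,-0.05,0.6],"rotation":[0,0,0]},{"grip":1,"delta_pos":[0.13,-0.05,1],"rotation":[0,0,0]},{"grip":1,"delta_pos":[0.13,-0.05,1],"rotation":[0,0,0]},{"grip":1,"delta_pos":[0.13,-0.05,1],"rotation":[0,0,0]}]'
python3 -c "from h import*;go(.5515,-.12,.059,-90.7)"
```

```text
clock: 26.3
tool_pos: [0.553, -0.3146, 0.0663]
orientation: [-179.9, -0.1, -90.6]
force: [1.1, -0.5, 0.9]
opening: 0.0005
gripper_force: 0.0
pos [ 0.553  -0.3146  0.0663] rpy [-179.9351   -0.0596  -90.5945] open 0.0005 t 26.3 | delta [-1.946  0.035  0.071] rot [-0.001 -0.001  0.001]
```

```bash
python3 -m creep '[{"grip":1,"delta_pos":[-0.1,0.01,0.07],"rotation":[0,0,0]},{"grip":1,"delta_pos":[-0.22,0.01,0.07],"rotation":[0,0,0]},{"grip":1,"delta_pos":[-0.34,0.01,0.07],"rotation":[0,0,0]},{"grip":1,"delta_pos":[-0.49,0.01,0.07],"rotation":[0,0,0]},{"grip":1,"delta_pos":[-0.64,0.01,0.07],"rotation":[0,0,0]}]'
python3 -m creep '[{"grip":1,"delta_pos":[-0.15,0,0],"rotation":[0,0,0]},{"grip":1,"delta_pos":[-0.3,0,0],"rotation":[0,0,0]},{"grip":1,"delta_pos":[-0.45,0,0],"rotation":[0,0,0]},{"grip":1,"delta_pos":[-0.6,0,0],"rotation":[0,0,0]},{"grip":1,"delta_pos":[-0.75,0,0],"rotation":[0,0,0]}]'
python3 -m creep '[{"grip":1,"delta_pos":[-0.15,0,0],"rotation":[0,0,0]},{"grip":1,"delta_pos":[-0.3,0,0],"rotation":[0,0,0]},{"grip":1,"delta_pos":[-0.42,0,0],"rotation":[0,0,0]},{"grip":1,"delta_pos":[-0.5,0,0],"rotation":[0,0,0]},{"grip":1,"delta_pos":[-0.54,0,0],"rotation":[0,0,0]}]'
python3 -c "from h import*;go(.5515,-.0685,.059,-90.7)"
```

```text
clock: 26.8
tool_pos: [0.552, -0.2496, 0.0583]
orientation: [-179.9, -0.0, -90.7]
force: [1.3, -2.6, 2.3]
opening: 0.0
gripper_force: 1.4
clock: 27.3
tool_pos: [0.5528, -0.1744, 0.0575]
orientation: [-179.9, -0.0, -90.7]
force: [2.9, -3.3, 2.4]
opening: 0.0009
gripper_force: 1.9
clock: 27.8
tool_pos: [0.5524, -0.1208, 0.0569]
orientation: [179.9, 0.0, -90.7]
force: [3.1, -1.8, 0.1]
opening: 0.0007
gripper_force: 1.4
pos [ 0.5524 -0.1208  0.0569] rpy [179.9385   0.0035 -90.6594] open 0.0007 t 27.8 | delta [-0.523  0.015 -0.02 ] rot [0.001 0.    0.   ]
```

```bash
python3 -m creep '[{"grip":1,"delta_pos":[-0.1,0,-0.02],"rotation":[0,0,0]},{"grip":1,"delta_pos":[-0.22,0,-0.02],"rotation":[0,0,0]},{"grip":1,"delta_pos":[-0.33,0,-0.02],"rotation":[0,0,0]},{"grip":1,"delta_pos":[-0.39,0,-0.02],"rotation":[0,0,0]},{"grip":1,"delta_pos":[-0.44,0,-0.02],"rotation":[0,0,0]}]'
python3 -m creep '[{"grip":1,"delta_pos":[-0.03,0,0],"rotation":[0,0,0]},{"grip":1,"delta_pos":[-0.06,0,0],"rotation":[0,0,0]},{"grip":1,"delta_pos":[-0.08,0,0],"rotation":[0,0,0]},{"grip":1,"delta_pos":[-0.08,0,0],"rotation":[0,0,0]},{"grip":1,"delta_pos":[-0.08,0,0],"rotation":[0,0,0]}]'
python3 - <<'E'
from h import*
t=snap("top");s=snap("side")
for c,st in blobs(t["color"],(8,90,90),(20,255,255),60): print(c,st, onz(t,c,.044))
for c,st in blobs(s["color"],(8,90,90),(20,255,255),60): print(c,st, onz(s,c,.04))
go(.5515,-.0685,.059,-90.7)
E
```

```text
clock: 28.3
tool_pos: [0.5525, -0.0771, 0.0589]
orientation: [179.9, -0.0, -90.7]
force: [-0.5, -2.5, -1.3]
opening: 0.0005
gripper_force: 1.1
clock: 28.8
tool_pos: [0.554, -0.0695, 0.0594]
orientation: [-179.9, 0.0, -90.7]
force: [-0.1, -0.7, -0.2]
opening: 0.0005
gripper_force: 0.0
[384.5, 141.2] [377, 116, 16, 52, 376] [ 0.8212 -0.228   0.044 ]
[269.1, 158.3] [258, 147, 22, 20, 254] [0.7714 0.0412 0.044 ]
[13.0, 337.5] [0, 286, 27, 118, 1063] [0.349  0.5838 0.044 ]
[36.1, 315.7] [25, 287, 24, 113, 684] [0.3971 0.5389 0.044 ]
[130.5, 151.3] [76, 119, 123, 84, 3496] [0.5203 0.8929 0.04  ]
[356.9, 203.1] [351, 198, 13, 11, 94] [0.8264 0.0873 0.04  ]
[308.8, 224.3] [303, 219, 11, 10, 61] [0.6524 0.1002 0.04  ]
[450.3, 256.5] [431, 246, 39, 22, 254] [ 0.8032 -0.252   0.04  ]
pos [ 0.5539 -0.0696  0.0594] rpy [-179.9552    0.0142  -90.6919] open 0.0001 t 28.9 | delta [-0.011  0.024  0.004] rot [-0.  0.  0.]
```

```bash
python3 -m creep '[{"grip":1,"delta_pos":[0.1,0,0],"rotation":[0,0,0]},{"grip":1,"delta_pos":[0.3,0.1,-0.3],"rotation":[0,0,0]},{"grip":1,"delta_pos":[0.6,0.5,-0.8],"rotation":[0,0,0]},{"grip":1,"delta_pos":[0.9,0.9,-1],"rotation":[0,0,0]},{"grip":1,"delta_pos":[1,1,-1],"rotation":[0,0,0]}]'
python3 - <<'E'
from h import*
t=snap("top");s=snap("side")
for c,st in blobs(t["color"],(8,90,90),(20,255,255),60): print(c,st, onz(t,c,.044))
for c,st in blobs(s["color"],(8,90,90),(20,255,255),60): print(c,st, onz(s,c,.04))
go(.6395,.0983,.26,-90.7)
cv2.imwrite("pics/k4.png",cv2.resize(np.hstack([t["color"][180:280,215:335,::-1],s["color"][180:280,270:390,::-1]]),None,fx=3.3,fy=3.3,interpolation=cv2.INTER_CUBIC))
E
```

```text
clock: 29.4
tool_pos: [0.4514, -0.1698, 0.1614]
orientation: [-179.8, -0.0, -90.7]
force: [0.3, -0.8, 0.2]
opening: 0.0004
gripper_force: 0.0
[384.5, 141.0] [377, 116, 16, 51, 372] [ 0.8217 -0.228   0.044 ]
[269.2, 158.3] [258, 147, 22, 20, 260] [0.7714 0.041  0.044 ]
[267.7, 214.0] [259, 205, 19, 19, 276] [0.6391 0.0394 0.044 ]
[246.4, 216.3] [236, 206, 18, 17, 136] [0.6324 0.0878 0.044 ]
[13.0, 337.3] [0, 286, 27, 119, 1061] [0.3494 0.5838 0.044 ]
[35.9, 316.2] [25, 287, 24, 113, 731] [0.396  0.5393 0.044 ]
[122.1, 153.4] [56, 119, 143, 84, 4047] [0.4913 0.8976 0.04  ]
[357.0, 203.0] [351, 198, 13, 10, 86] [0.8271 0.0875 0.04  ]
[450.4, 256.3] [431, 246, 39, 22, 249] [ 0.8041 -0.2517  0.04  ]
pos [ 0.45   -0.1706  0.1613] rpy [-179.8295    0.0207  -90.8328] open 0.0 t 29.5 | delta [-2.717 -1.859 -0.98 ] rot [-0.002  0.    -0.001]
```

View pics/k4.png

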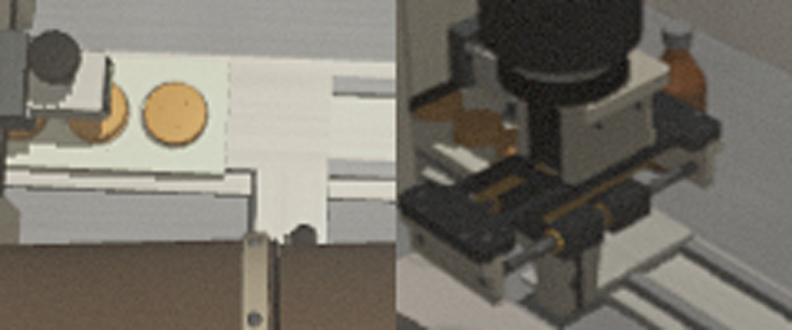

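Pocket 5's round is at top px (267.7,214), y=0.039, so the sandwich is at y≈0.0945. That is within about 4 mm of the foot, inside the 10 mm tolerance. Press.

```bash
python3 -m creep '[{"grip":1,"delta_pos":[-0.1,-0.1,-0.5],"rotation":[0,0,0]},{"grip":1,"delta_pos":[-0.4,-0.3,-0.9],"rotation":[0,0,0]},{"grip":1,"delta_pos":[-0.7,-0.5,-0.95],"rotation":[0,0,0]},{"grip":1,"delta_pos":[-0.91,-0.62,-0.95],"rotation":[0,0,0]}]'>/dev/null
python3 -m creep '[{"grip":1,"delta_pos":[-0.4,-0.25,0],"rotation":[0,0,0]},{"grip":1,"delta_pos":[-0.75,-0.5,0],"rotation":[0,0,0]},{"grip":1,"delta_pos":[-0.91,-0.62,0],"rotation":[0,0,0]}]'>/dev/null
python3 -m creep '[{"grip":1,"delta_pos":[-0.4,-0.25,0],"rotation":[0,0,0]},{"grip":1,"delta_pos":[-0.75,-0.5,0],"rotation":[0,0,0]},{"grip":1,"delta_pos":[-0.9,-0.62,0],"rotation":[0,0,0]},{"grip":1,"delta_pos":[-0.9,-0.62,0],"rotation":[0,0,0]},{"grip":1,"delta_pos":[-0.9,-0.62,0],"rotation":[0,0,0]}]'
python3 -c "from h import*;go(.6395,.0978,.228,-90.7)"
```

```text
clock: 30.7
tool_pos: [0.6415, 0.1011, 0.2533]
orientation: [179.9, -0.0, -90.7]
force: [-0.6, -0.4, 0.2]
opening: 0.0003
gripper_force: 0.0
pos [0.6415 0.1011 0.2533] rpy [179.9155  -0.0333 -90.6733] open 0.0003 t 30.7 | delta [0.033 0.019 0.253] rot [ 0.001 -0.     0.   ]
```

```bash
python3 -m creep '[{"grip":1,"delta_pos":[0.03,0.02,0.1],"rotation":[0,0,0]},{"grip":1,"delta_pos":[0.03,0.02,0.25],"rotation":[0,0,0]},{"grip":1,"delta_pos":[0.03,0.02,0.25],"rotation":[0,0,0]}]'
python3 -m creep '[{"grip":1,"delta_pos":[0,0,0.1],"rotation":[0,0,0]},{"grip":1,"delta_pos":[0,0,0.2],"rotation":[0,0,0]},{"grip":1,"delta_pos":[0,0,0.29],"rotation":[0,0,0]},{"grip":1,"delta_pos":[0,0,0.33],"rotation":[0,0,0]},{"grip":1,"delta_pos":[0,0,0.36],"rotation":[0,0,0]}]'
python3 -m creep '[{"grip":1,"delta_pos":[0,0,0.01],"rotation":[0,0,0]},{"grip":1,"delta_pos":[0,0,0.01],"rotation":[0,0,0]},{"grip":1,"delta_pos":[0,0,0.01],"rotation":[0,0,0]},{"grip":1,"delta_pos":[0,0,0.01],"rotation":[0,0,0]},{"grip":1,"delta_pos":[0,0,0.01],"rotation":[0,0,0]}]'
python3 -m creep '[{"grip":1,"delta_pos":[0,0,0],"rotation":[0,0,0]},{"grip":1,"delta_pos":[0,0,0],"rotation":[0,0,0]},{"grip":1,"delta_pos":[0,0,0],"rotation":[0,0,0]},{"grip":1,"delta_pos":[0,0,0],"rotation":[0,0,0]},{"grip":1,"delta_pos":[0,0,0],"rotation":[0,0,0]}]'
python3 -m creep '[{"grip":1,"delta_pos":[0,0,0],"rotation":[0,0,0]},{"grip":1,"delta_pos":[0,0,0],"rotation":[0,0,0]},{"grip":1,"delta_pos":[0,0,0],"rotation":[0,0,0]}]'
python3 -c "from h import*;go(.6395,.0983,.196,-90.7)"
```

```text
clock: 31.0
tool_pos: [0.6377, 0.0968, 0.227]
orientation: [179.8, -0.0, -90.8]
force: [0.1, 0.0, 0.4]
opening: 0.001
gripper_force: 0.0
clock: 31.5
tool_pos: [0.6401, 0.0975, 0.196]
orientation: [-179.9, -0.1, -90.6]
force: [-13.2, -1.9, 34.2]
opening: 0.0003
gripper_force: 17.6
clock: 32.0
tool_pos: [0.64, 0.0975, 0.1961]
orientation: [-179.8, -0.0, -90.6]
force: [-9.9, -2.9, 24.7]
opening: 0.0008
gripper_force: 12.4
clock: 32.5
tool_pos: [0.64, 0.0975, 0.1961]
orientation: [-179.8, -0.0, -90.6]
force: [-9.9, -3.2, 24.4]
opening: 0.0007
gripper_force: 12.4
clock: 32.8
tool_pos: [0.64, 0.0975, 0.1961]
orientation: [-179.8, -0.0, -90.6]
force: [-9.4, -2.7, 24.7]
opening: 0.0003
gripper_force: 12.4
pos [0.64   0.0975 0.1961] rpy [-179.8083   -0.041   -90.6408] open 0.0003 t 32.8 | delta [-0.008  0.005  0.001] rot [-0.002 -0.     0.001]
```

```bash
python3 -m creep '[{"grip":1,"delta_pos":[0,0,-0.2],"rotation":[0,0,0]},{"grip":1,"delta_pos":[0,0,-0.6],"rotation":[0,0,0]},{"grip":1,"delta_pos":[0.4,0.15,-0.6],"rotation":[0,0,0]},{"grip":1,"delta_pos":[0.8,0.3,-0.6],"rotation":[0,0,0]},{"grip":1,"delta_pos":[1,0.44,-0.6],"rotation":[0,0,0]}]'>/dev/null
python3 -m creep '[{"grip":1,"delta_pos":[0.4,0.2,0],"rotation":[0,0,0]},{"grip":1,"delta_pos":[0.8,0.4,0],"rotation":[0,0,0]},{"grip":1,"delta_pos":[1,0.46,0.3],"rotation":[0,0,0]},{"grip":1,"delta_pos":[1,0.46,0.7],"rotation":[0,0,0]},{"grip":1,"delta_pos":[1,0.46,0.9],"rotation":[0,0,0]}]'
python3 - <<'E'
from h import*
t=snap("top");s=snap("side")
for c,st in blobs(t["color"],(8,90,90),(20,255,255),60)[2:4]: print(c,st, onz(t,c,.044))
go(.551,-.112,.059,-90.7)
E
```

```text
clock: 33.8
tool_pos: [0.545, -0.1013, 0.1591]
orientation: [179.8, 0.0, -90.8]
force: [-0.3, 0.1, -1.4]
opening: 0.0006
gripper_force: 0.0
[13.0, 337.4] [0, 286, 27, 118, 1080] [0.3492 0.5838 0.044 ]
[35.8, 319.0] [23, 287, 26, 113, 1094] [0.39   0.5388 0.044 ]
pos [ 0.5449 -0.1009  0.1588] rpy [179.6683  -0.0033 -90.7532] open 0.0003 t 33.9 | delta [ 0.11  -0.069  0.998] rot [ 0.004 -0.    -0.001]
```

```bash
python3 -m creep '[{"grip":1,"delta_pos":[0.11,-0.07,0.3],"rotation":[0,0,0]},{"grip":1,"delta_pos":[0.11,-0.07,0.6],"rotation":[0,0,0]},{"grip":1,"delta_pos":[0.11,-0.07,1],"rotation":[0,0,0]},{"grip":1,"delta_pos":[0.11,-0.07,1],"rotation":[0,0,0]},{"grip":1,"delta_pos":[0.11,-0.07,1],"rotation":[0,0,0]}]'
python3 -m creep '[{"grip":1,"delta_pos":[-0.15,0,0],"rotation":[0,0,0]},{"grip":1,"delta_pos":[-0.3,0,0],"rotation":[0,0,0]},{"grip":1,"delta_pos":[-0.42,0,0],"rotation":[0,0,0]},{"grip":1,"delta_pos":[-0.54,0,0],"rotation":[0,0,0]},{"grip":1,"delta_pos":[-0.66,0,0],"rotation":[0,0,0]}]'
python3 -m creep '[{"grip":1,"delta_pos":[-0.1,0,0],"rotation":[0,0,0]},{"grip":1,"delta_pos":[-0.2,0,0],"rotation":[0,0,0]},{"grip":1,"delta_pos":[-0.28,0,0],"rotation":[0,0,0]},{"grip":1,"delta_pos":[-0.34,0,0],"rotation":[0,0,0]},{"grip":1,"delta_pos":[-0.4,0,0],"rotation":[0,0,0]}]'
python3 -c "from h import*;go(.551,.015,.059,-90.7)"
```

```text
clock: 34.4
tool_pos: [0.5546, -0.1116, 0.0632]
orientation: [180.0, -0.0, -90.6]
force: [1.0, 0.4, 0.9]
opening: 0.0006
gripper_force: 0.0
clock: 34.9
tool_pos: [0.5553, -0.0445, 0.0631]
orientation: [-179.9, -0.0, -90.6]
force: [0.7, -2.8, 2.4]
opening: 0.0005
gripper_force: 1.6
clock: 35.4
tool_pos: [0.5556, -0.0052, 0.0623]
orientation: [-180.0, 0.0, -90.7]
force: [2.2, -1.9, 2.3]
opening: 0.0004
gripper_force: 1.6
pos [ 0.5556 -0.0052  0.0623] rpy [-179.9744    0.0017  -90.6859] open 0.0004 t 35.4 | delta [-0.202  0.048  0.033] rot [-0.  0.  0.]
```

```bash
python3 -m creep '[{"grip":1,"delta_pos":[-0.03,0.01,0.02],"rotation":[0,0,0]},{"grip":1,"delta_pos":[-0.06,0.01,0.02],"rotation":[0,0,0]},{"grip":1,"delta_pos":[-0.09,0.01,0.02],"rotation":[0,0,0]},{"grip":1,"delta_pos":[-0.12,0.01,0.02],"rotation":[0,0,0]},{"grip":1,"delta_pos":[-0.12,0.01,0.02],"rotation":[0,0,0]}]'
python3 -m creep '[{"grip":1,"delta_pos":[-0.02,0,0],"rotation":[0,0,0]},{"grip":1,"delta_pos":[-0.04,0,0],"rotation":[0,0,0]},{"grip":1,"delta_pos":[-0.06,0,0],"rotation":[0,0,0]},{"grip":1,"delta_pos":[-0.08,0,0],"rotation":[0,0,0]},{"grip":1,"delta_pos":[-0.08,0,0],"rotation":[0,0,0]}]'
python3 -c "from h import*;go(.551,.015,.059,-90.7)"
```

```text
clock: 35.9
tool_pos: [0.554, 0.0066, 0.06]
orientation: [179.9, 0.0, -90.7]
force: [-0.1, 0.1, -0.4]
opening: 0.0001
gripper_force: 0.2
clock: 36.4
tool_pos: [0.5536, 0.0088, 0.0601]
orientation: [179.8, -0.4, -90.7]
force: [9.2, -34.5, -1.6]
opening: 0.0001
gripper_force: 17.8
pos [0.5536 0.0088 0.0601] rpy [179.8043  -0.3964 -90.7163] open 0.0001 t 36.4 | delta [-0.061  0.027  0.011] rot [ 0.002 -0.004 -0.   ]
```

```bash
python3 -m creep '[{"grip":1,"delta_pos":[0.15,0,0],"rotation":[0,0,0]},{"grip":1,"delta_pos":[0.35,0,-0.1],"rotation":[0,0,0]},{"grip":1,"delta_pos":[0.35,0.1,-0.5],"rotation":[0,0,0]},{"grip":1,"delta_pos":[0.35,0.15,-1],"rotation":[0,0,0]},{"grip":1,"delta_pos":[0.35,0.15,-1],"rotation":[0,0,0]}]'>/dev/null
python3 -m creep '[{"grip":1,"delta_pos":[0,0,-0.5],"rotation":[0,0,0]},{"grip":1,"delta_pos":[0,0,-1],"rotation":[0,0,0]},{"grip":1,"delta_pos":[-0.3,0,-1],"rotation":[0,0,0]},{"grip":1,"delta_pos":[-0.7,0,-1],"rotation":[0,0,0]},{"grip":1,"delta_pos":[-1,0,-1],"rotation":[0,0,0]}]'
python3 - <<'E'
from h import*
t=snap("top");s=snap("side","s5")
cv2.imwrite("pics/k5.png",cv2.resize(np.hstack([t["color"][150:300,60:260,::-1],s["color"][100:250,200:400,::-1]]),None,fx=2,fy=2,interpolation=cv2.INTER_CUBIC))
go(.539,.2083,.26,-90.7)
E
```

```text
clock: 37.4
tool_pos: [0.5398, 0.0811, 0.2607]
orientation: [-180.0, 0.1, -90.7]
force: [0.3, -0.2, -0.5]
opening: 0.0001
gripper_force: 0.0
pos [0.54   0.0824 0.2601] rpy [179.9833   0.0594 -90.5362] open 0.0005 t 37.5 | delta [-1.259  0.021  0.002] rot [0.    0.001 0.002]
```

View pics/k5.png

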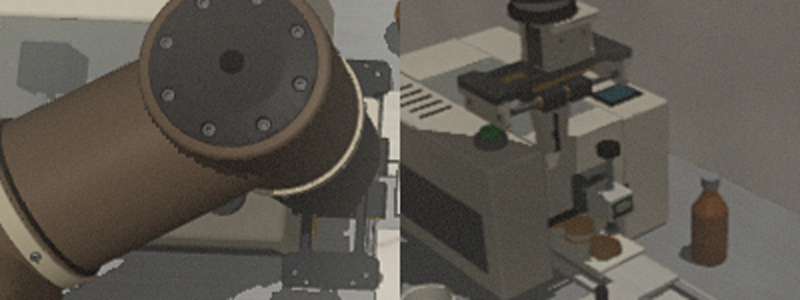

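Side crop: the tray is in against its stop, the gauge knob is up, and the green button is free at crop (490,135). Press start.

```bash
python3 -m creep '[{"grip":1,"delta_pos":[-0.4,0,-0.05],"rotation":[0,0,0]},{"grip":1,"delta_pos":[-0.8,0.02,-0.05],"rotation":[0,0,0]},{"grip":1,"delta_pos":[-1,0.02,-0.05],"rotation":[0,0,0]}]'>/dev/null
python3 -m creep '[{"grip":1,"delta_pos":[-0.26,0,0],"rotation":[0,0,0]},{"grip":1,"delta_pos":[-0.26,0,0.1],"rotation":[0,0,0]},{"grip":1,"delta_pos":[-0.26,0,0.16],"rotation":[0,0,0]},{"grip":1,"delta_pos":[-0.26,0,0.16],"rotation":[0,0,0]}]'
python3 -c "from h import*;go(.539,.2083,.236,-90.7)"
```

```text
clock: 38.2
tool_pos: [0.539, 0.2043, 0.2478]
orientation: [179.9, -0.1, -90.7]
force: [-0.9, 0.1, -0.8]
opening: 0.0007
gripper_force: 0.0
pos [0.539  0.2043 0.2478] rpy [179.862   -0.08   -90.7241] open 0.0007 t 38.2 | delta [-0.04   0.001  0.118] rot [ 0.002 -0.001 -0.   ]
```

```bash
python3 -m creep '[{"grip":1,"delta_pos":[-0.03,0,0.04],"rotation":[0,0,0]},{"grip":1,"delta_pos":[-0.03,0,0.08],"rotation":[0,0,0]},{"grip":1,"delta_pos":[-0.03,0,0.11],"rotation":[0,0,0]},{"grip":1,"delta_pos":[-0.03,0,0.13],"rotation":[0,0,0]},{"grip":1,"delta_pos":[-0.03,0,0.13],"rotation":[0,0,0]}]'
python3 -c "from h import*;go(.539,.2083,.236,-90.7)"
```

```text
clock: 38.7
tool_pos: [0.5402, 0.2082, 0.2373]
orientation: [-179.9, 0.0, -90.7]
force: [-1.3, -2.3, 6.5]
opening: 0.0007
gripper_force: 3.5
pos [0.5402 0.2082 0.2373] rpy [-179.9265    0.0032  -90.6801] open 0.0007 t 38.7 | delta [-0.001  0.012  0.013] rot [-0.001  0.     0.   ]
```

Pressing 3 mm more to bottom it, then lifting clear.

```bash
python3 -m creep '[{"grip":1,"delta_pos":[0,0,0.02],"rotation":[0,0,0]},{"grip":1,"delta_pos":[0,0,0.035],"rotation":[0,0,0]},{"grip":1,"delta_pos":[0,0,0.035],"rotation":[0,0,0]},{"grip":1,"delta_pos":[0,0,0.035],"rotation":[0,0,0]}]'
python3 -m creep '[{"grip":1,"delta_pos":[0,0,-0.2],"rotation":[0,0,0]},{"grip":1,"delta_pos":[0,0,-0.6],"rotation":[0,0,0]},{"grip":1,"delta_pos":[0.3,0.4,-0.6],"rotation":[0,0,0]},{"grip":1,"delta_pos":[0.6,0.8,-0.6],"rotation":[0,0,0]},{"grip":1,"delta_pos":[1,1,-0.6],"rotation":[0,0,0]}]' >/dev/null
python3 -m creep '[{"grip":1,"delta_pos":[0.4,0,0],"rotation":[0,0,0]},{"grip":1,"delta_pos":[0.8,0,0],"rotation":[0,0,0]},{"grip":1,"delta_pos":[1,0,0],"rotation":[0,0,0]},{"grip":1,"delta_pos":[1,0,0],"rotation":[0,0,0]}]' >/dev/null
python3 -m creep '[{"grip":1,"delta_pos":[0.4,0,0],"rotation":[0,0,0]},{"grip":1,"delta_pos":[0.8,0,0],"rotation":[0,0,0]},{"grip":1,"delta_pos":[1,0,0],"rotation":[0,0,0]},{"grip":1,"delta_pos":[1,0,0],"rotation":[0,0,0]}]'
python3 - <<'E'
from h import*
t=snap("top");s=snap("side")
cv2.imwrite("pics/k6.png",cv2.resize(np.hstack([t["color"][150:300,60:300,::-1],s["color"][100:250,200:360,::-1]]),None,fx=2,fy=2,interpolation=cv2.INTER_CUBIC))
E
```

```text
clock: 39.1
tool_pos: [0.5403, 0.2082, 0.2369]
orientation: [-179.8, 0.0, -90.6]
force: [-10.4, -2.3, 27.0]
opening: 0.0004
gripper_force: 13.1
clock: 40.4
tool_pos: [0.436, -0.0916, 0.2924]
orientation: [180.0, -0.0, -90.8]
force: [0.0, 1.2, 0.1]
opening: 0.0001
gripper_force: 0.0
```

View pics/k6.png

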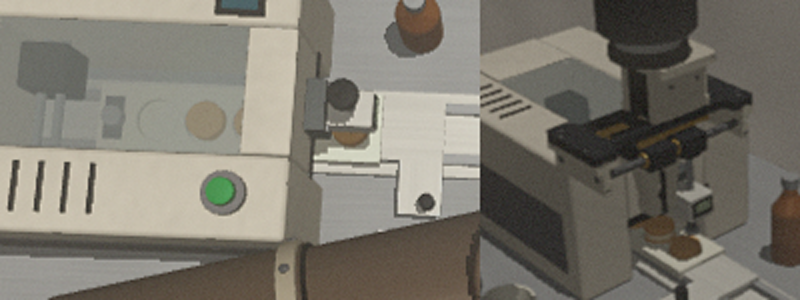

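The tray is home with the biscuits seated, the button pressed and released, and the gauge up. Handing in.

```bash
python3 -c "from plant import ctrl;print(ctrl.close_job())"
```

```text
the job is handed in; nothing more can be done
None
```

The job is handed in, and no verdict came back: all four biscuits (sandwich and three rounds) are in pockets 2–5, the pad and then the sandwich were gauged at full stroke, the tray was pushed to its stop, and start was pressed and released.

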